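# Tip the ticket binder out of the tailor's desk rack

### The job

Three equally tall things stand tightly side by side in the desk rack; one is the claim-ticket binder, the only one that is open at the top and shows paper between its covers, the others are closed boxes. Tip the binder out by its top edge towards the robot until it leans by itself on the rack's front bar and let go of it, then grip it, lift it out and stand it upright in the low open tray. Leave the two boxes standing where they are in the rack.

Things in the scene. Friction and masses are not known exactly. Their poses are not given: they have to be found in the camera images.
- binder_mid (a point): centre (half-way up) of the binder: 100 mm deep (own x), 50 thick (y), 210 tall (z), 0.3-0.54 kg, rigid grey covers, heavy spine; the spine faces own -x, roughly to the robot. Paper ends 12 mm below its top edge and 6 mm inside its back (+x) edge. It starts upright on the rack's floor (12 mm above the table), square to the rack, top at 222 mm like the boxes; 2 mm gaps beside it; one of three places.
- box_a: closed box in grey cloth, 100 x 50 x 210 mm, axes as the binder's, origin at the centre of its underside; in another place of the rack. The fixed plywood rack has no top; sides 9 mm thick, 200 mm high beside the items, 84 mm in front of them. Behind the items are only slats, 3 mm off and up to 155 mm above the table; higher up a finger can reach down behind a top edge.
- box_b: closed brown cardboard box, 100 x 50 x 210 mm, axes as the binder's, origin at the centre of its underside; in the third place. Across the rack's front runs a fixed 10 mm bar, axis 72 mm above the table and 37 mm before the spines. Tipped about its lower spine edge, the binder passes its balance at about 21 degrees, then falls on the bar and stays leaning at about 30 degrees.
- tray: low open dark steel tray fixed on the table, 150 mm (own x) by 105 mm (own y) outside, 25 mm high, walls and floor 5 mm thick, inside 140 x 95 mm; origin at the centre of its underside. The binder fits in upright with its 100 mm depth along the tray's x, either way round.
Things that resemble listed ones, but are neither listed nor needed, are in the scene too. What is shaped like the box_a but blue or purple is not meant.

How it is judged:
By the outcome, as a careful person would: the job done as asked, in the order asked, and still so for the second after the job is handed in, with the robot touching nothing.
It also fails if it takes over 59 s, if anything falls off the work surface, if the arm or the gripper's body presses on something with over 40 N, if the wrist force passes 120 N, or if a joint passes its speed limit or range.

### The arm

A 6-joint arm with a two-finger parallel gripper is mounted at the origin on the work surface. World frame = base frame: x ahead of the robot, y to its left, z up, the work surface at z = 0. Lengths are in m, angles in rad, forces in N, time in s.
With the tool pointing down it reaches from about 0.3 to 0.825 m from the base axis. Payload 5.4 kg.
Tool frame: the origin (TCP) lies at the very end of the fingers, on their centre line; the grasp point (between the pads) lies 19 mm behind it; z points along the fingers, x is the direction in which the jaws open and shut, and the axes are right-handed (so a half turn about z gives the same grasp; the last joint's range is limited). The gripper opens to 92 mm and grips with 3 to 60 N. Pads are 20 mm wide; open, the fingers measure 128 mm over their backs; the gripper's body (75 mm by 189 mm) begins 69 mm behind the grasp point.
Start: joints at [-1.366, 0.158, 1.597, -0, 1.386, -0.21], TCP at [0.232, -0.526, 0.184] pointing down, gripper open.
Joint ranges: [-2.91, 2.91], [-0.94, 2.29], [0.18, 2.7], [-1.29, 4.43], [0.17, 2.64], [-3, 3]. Speed limits (rad/s): [2.57, 2.57, 3.14, 3.14, 3.14, 3.14].

### API

Orientations are given as a rotation vector (axis times angle).
In Python, from rig import manip gives the robot as it stands.
- The arm moves only by the shell command python3 -m handwheel 'ROWS' [OPENING] [FORCE]. ROWS is JSON, a list of rows, each a list of 2 entries, a list of its own where there are three numbers: the shift along the tool's x, y, z in m, then the turn about the tool's z in rad. A call has 1 to 10 rows; each row shifts and turns the commanded pose from where the row before left it, along the tool's axes as they then stand; what a row does not reach is not made up. A row lasts 1/8 s, in which the tool goes at most 62.5 mm and 10.7 degrees, less where a joint would pass 70% of its speed; a pose out of reach is approached as far as the arm can. A call with a gripper value outside its range is refused whole. OPENING is the closure in counts, from 0 (fully open) to 255 (shut), set as the call begins (- or left out, the last holds). The fingers move at their own pace and stop on an object; FORCE is the grip in N (left out, the last holds). Time passes only in rows, so rows that do not move let the fingers close. It gives the time, the measured TCP pose, the force and the opening at its end, in the units of the state.
- manip.get_state(): the state, without advancing time (a new reading comes with each control period).
- manip.snapshot(name): name is "scene" or "top" or "wrist"; returns a dict with "color" (420x560x3 uint8, blue, green, red), "vfov" (degrees; the focal length in pixels is half the picture's height over the tangent of half this angle, whatever the lens; pixels are square), "cx", "cy" (the principal point, pixels), "rvec" (rotation vector, rad) and "tvec" (3), from world to camera coordinates, as OpenCV has them. Camera axes: x right, y down, z forward; pixel columns grow to the right and rows downward; lengths in m; the calibration is good to about 2 mm. A picture is of the moment at which its call begins. There is no depth.
- manip.close_job(): hands the job in, once; it reports no verdict.
The state is a dict: "time_s": time; "joint_pos": joint angles; "qvel": joint speeds; "joint_efforts": joint torques, N m; "eef_pos": TCP position; "eef_rot": TCP orientation; "ft_force": force on the tool from outside, world axes, zero at the start; "wrist_torque": the same for the moment, N m; "width": opening from 0.0 (shut) to 1.0 (fully open).
Only numpy, scipy, OpenCV 4.12 (cv2) and the standard library are available. Lean on these libraries where they do the work, as an engineer would, in place of code of your own. Each camera call takes 0.05 s, during which the arm holds its last target.

## Working session

There is one attempt and no reset: what is moved stays moved. The work goes in short steps, Python scripts to look and compute and a shell command to move; the robot and the scene stay as the last step left them, time stands still between calls to the robot, and variables do not carry over. Pictures are saved under pics/ and viewed, and the job is handed in when it is done.

```bash
ls; mkdir -p pics; python3 - <<'E'
from rig import manip
import cv2
s=manip.get_state()
for k,v in s.items(): print(k,v)
for n in ["scene","top","wrist"]:
    d=manip.snapshot(n); cv2.imwrite(f"pics/{n}0.png",d["color"]); print(n,d["vfov"],d["cx"],d["cy"],d["rvec"],d["tvec"],[k for k in d])
E
```

```text
pics
time_s 0.0
joint_pos [-1.36612426e+00  1.59058271e-01  1.59818772e+00  5.25688916e-07
  1.38617387e+00 -2.10078192e-01]
qvel [-0.00092865  0.00023019 -0.00280103  0.00028     0.00011862  0.00066904]
joint_efforts [ 1.14355128e-04 -3.85570550e+01 -3.22105694e+01  7.00191711e-02
  3.77712690e-02 -1.41598407e-04]
eef_pos [ 0.23155853 -0.52559531  0.18293607]
eef_rot [-2.63013747e+00  1.71576123e+00  2.02261628e-03]
ft_force [-0.15194979  0.43774517  0.73382756]
wrist_torque [-0.02095882 -0.01599119 -0.02260357]
width 0.996800804832096
scene 46.89629915445479 285.76239048792075 218.32980805212446 [ 1.9362233   1.128125   -0.59926949] [-0.24000857 -0.24107497  1.48667825] ['color', 'vfov', 'cx', 'cy', 'rvec', 'tvec']
top 52.734813555364106 281.45548942308 211.91504696229194 [ 2.16635954 -2.1009722   0.22262813] [-0.08764077  0.58481733  0.66367684] ['color', 'vfov', 'cx', 'cy', 'rvec', 'tvec']
wrist 68.50132295558629 276.4085059747606 208.2255796301014 [-2.44305993  1.59302098  0.21079003] [-0.57485251 -0.02946305  0.39095223] ['color', 'vfov', 'cx', 'cy', 'rvec', 'tvec']
```

View pics/scene0.png

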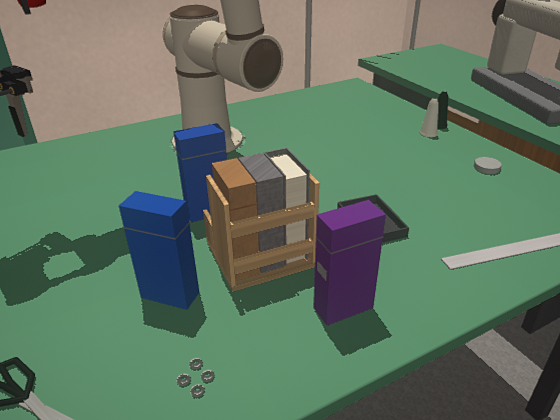

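View pics/top0.png

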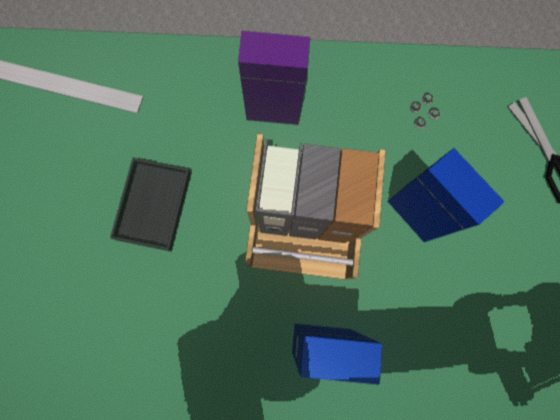

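View pics/wrist0.png

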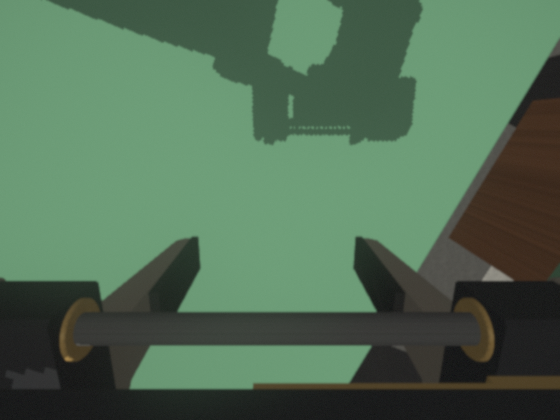

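The binder is the leftmost item in the top view: paper shows at about (280,180). The grey box is in the middle and the brown one on the right. The tray is at about (152,204). I'll measure corners next.

```bash
cat > h.py <<'E'
import numpy as np, cv2
from scipy.spatial.transform import Rotation as R
def cam(d):
    f=d["color"].shape[0]/2/np.tan(np.radians(d["vfov"]/2))
    K=np.array([[f,0,d["cx"]],[0,f,d["cy"]],[0,0,1.]])
    return K,np.array(d["rvec"],float),np.array(d["tvec"],float)
def px2z(d,u,v,z):
    K,r,t=cam(d); M=R.from_rotvec(r).as_matrix(); c=-M.T@t
    ray=M.T@np.linalg.solve(K,[u,v,1]); return c+ray*(z-c[2])/ray[2]
def proj(d,P):
    K,r,t=cam(d); return cv2.projectPoints(np.array(P,float).reshape(-1,3),r,t,K,None)[0].reshape(-1,2)
E
python3 - <<'E'
from rig import manip
import cv2,pickle
d=manip.snapshot("top");pickle.dump(d,open("top.pkl","wb"))
c=d["color"]
cv2.imwrite("pics/rack.png",cv2.resize(c[125:285,235:395],None,fx=3.7,fy=3.7,interpolation=cv2.INTER_CUBIC))
cv2.imwrite("pics/tray.png",cv2.resize(c[145:265,95:205],None,fx=5,fy=5,interpolation=cv2.INTER_CUBIC))
E
```

```text
(no output)
```

View pics/rack.png

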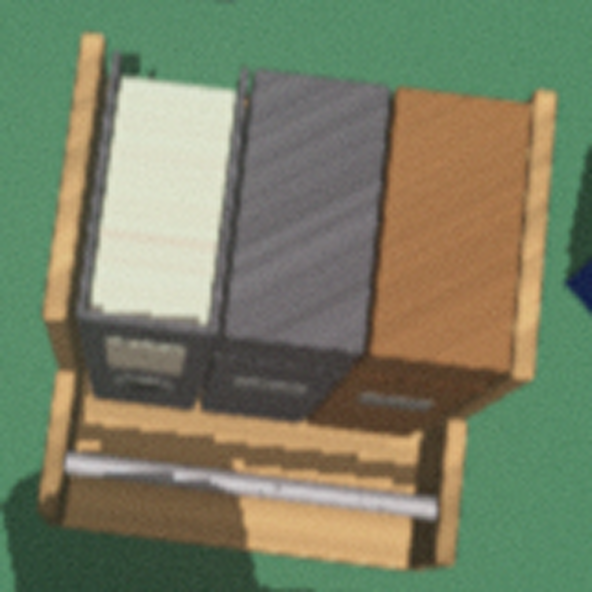

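View pics/tray.png

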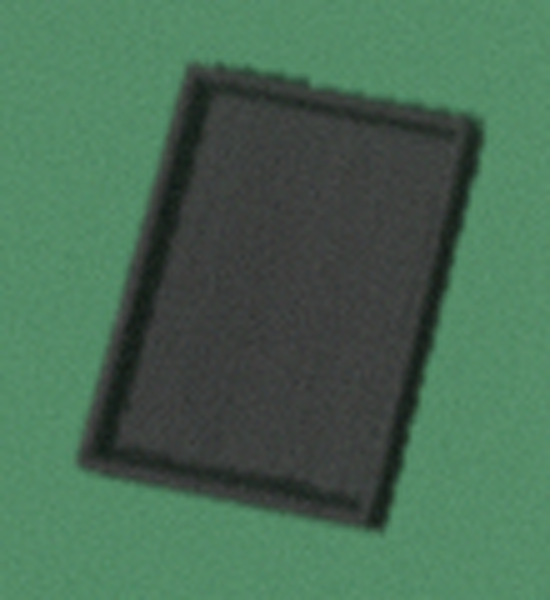

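```bash
cat > fit.py <<'E'
import pickle; from h import *
from scipy.optimize import least_squares
d=pickle.load(open("top.pkl","rb"))
f=lambda x,y,s,ox,oy:((x+.5)/s-.5+ox,(y+.5)/s-.5+oy)
# rack: local frame origin at middle item's centre; local -x = front; u right in image -> local -y
obs=[((-50,77),(82,320)),((-50,27),(222,329)),((-50,25),(226,338)),((-50,-25),(368,353)),((-50,-27),(373,358)),((-50,-77),(509,373)),((50,25),(253,71)),((50,-25),(389,88)),((50,-27),(400,88)),((50,-77),(531,101)),((50,77),(115,54)),((50,27),(248,71))]
for (l,p) in obs:
    print(l,px2z(d,*f(*p,3.7,235,125),.222).round(4))
def P(q,l,z): 
    c,s=np.cos(q[2]),np.sin(q[2]); return [(q[0]+c*a/1000-s*b/1000,q[1]+s*a/1000+c*b/1000,z) for a,b in l]
def res(q): return (proj(d,P(q,[o[0] for o in obs],.222))-np.array([f(*o[1],3.7,235,125) for o in obs])).ravel()
r=least_squares(res,[.6,0,0],loss='soft_l1');print("rack",r.x,np.degrees(r.x[2]),res(r.x).round(1))
q=r.x
print("binder centre",P(q,[(0,52)],.117))
t=[((75,52.5),(190,66)),((75,-52.5),(483,120)),((-75,52.5),(80,464)),((-75,-52.5),(383,528))]
for l,p in t: print(l,px2z(d,*f(*p,5,95,145),.025).round(4))
def rt(q): return (proj(d,P(q,[o[0] for o in t],.025))-np.array([f(*o[1],5,95,145) for o in t])).ravel()
r=least_squares(rt,[.6,.2,0]);print("tray",r.x,np.degrees(r.x[2]),rt(r.x).round(1))
E
python3 fit.py
python3 - <<'E'
from rig import manip
from h import *
s=manip.get_state();print(R.from_rotvec(s["eef_rot"]).as_matrix().round(3))
E
```

```text
(-50, 77) [ 0.5559 -0.0344  0.222 ]
(-50, 27) [ 0.5543 -0.0836  0.222 ]
(-50, 25) [ 0.5511 -0.0851  0.222 ]
(-50, -25) [ 0.5474 -0.135   0.222 ]
(-50, -27) [ 0.5457 -0.1367  0.222 ]
(-50, -77) [ 0.5419 -0.1846  0.222 ]
(50, 25) [ 0.6496 -0.0927  0.222 ]
(50, -25) [ 0.645  -0.1421  0.222 ]
(50, -27) [ 0.6451 -0.1461  0.222 ]
(50, -77) [ 0.6419 -0.1937  0.222 ]
(50, 77) [ 0.6542 -0.0425  0.222 ]
(50, 27) [ 0.6495 -0.0909  0.222 ]
rack [ 0.59833973 -0.11399997 -0.08424942] -4.827136191306366 [-1.1  0.6 -0.6  2.6 -0.1  0.4 -0.2  0.7 -0.  -0.4  1.5 -0.1  0.5 -0.5
  0.8 -0.7 -0.7 -0.6  0.9  0.2 -0.8 -0.4  0.3 -0.6]
binder centre [(np.float64(0.6027155149019915), np.float64(-0.062184403989977356), 0.117)]
(75, 52.5) [0.6831 0.2001 0.025 ]
(75, -52.5) [0.6667 0.094  0.025 ]
(-75, 52.5) [0.5383 0.2246 0.025 ]
(-75, -52.5) [0.5193 0.1185 0.025 ]
tray [ 0.60189713  0.15927963 -0.16501335] -9.454568611258969 [ 0.8 -0.7 -0.6 -0.3  0.6  1.  -0.8 -0. ]
[[ 0.403 -0.915 -0.   ]
 [-0.915 -0.403  0.001]
 [-0.001 -0.    -1.   ]]
```

```bash
python3 -m handwheel '[[[0,0,-0.05],0.125],[[0,0,-0.05],0.125],[[0,0,-0.05],0.125],[[0,0,-0.02],0.124],[[0,0,0],0]]' 255 20
cat >> h.py <<'E'
def to(x,y,z=None):
    from rig import manip
    s=manip.get_state(); M=R.from_rotvec(s["eef_rot"]).as_matrix(); p=np.array(s["eef_pos"])
    t=np.array([x,y,p[2] if z is None else z]); print("t",round(s["time_s"],2),"pos",p.round(4),"toolx deg",np.degrees(np.arctan2(M[1,0],M[0,0])).round(2),"shift",(M.T@(t-p)).round(4),"F",np.round(s["ft_force"],1),"w",round(s["width"],3))
E
python3 - <<'E'
from h import *
import pickle
to(.6686,-.0677)
d=pickle.load(open("top.pkl","rb"))
print(px2z(d,270,123,0),px2z(d,275,76,.21))
# check scene cam
from rig import manip
s=manip.snapshot("scene"); c=s["color"].copy()
q=[0.59834,-0.114,-0.08425]; cs,sn=np.cos(q[2]),np.sin(q[2])
L=[(a,b) for a in(-.05,.05) for b in (.077,.027,.025,-.025,-.027,-.077)]
for u,v in proj(s,[(q[0]+cs*a-sn*b,q[1]+sn*a+cs*b,.222) for a,b in L]): cv2.circle(c,(round(u),round(v)),1,(0,0,255),-1)
q=[.6019,.1593,-.165]; cs,sn=np.cos(q[2]),np.sin(q[2])
for u,v in proj(s,[(q[0]+cs*a-sn*b,q[1]+sn*a+cs*b,.025) for a in(-.075,.075) for b in(-.0525,.0525)]): cv2.circle(c,(round(u),round(v)),1,(0,0,255),-1)
cv2.imwrite("pics/chk.png",cv2.resize(c[120:300,190:430],None,fx=3.3,fy=3.3))
E
```

```text
time_s: 0.82
eef_pos: [0.2319, -0.527, 0.3556]
eef_rot: [2.126, -2.31, 0.005]
ft_force: [0.9, -0.4, -0.3]
width: 0.48
t 0.82 pos [ 0.2319 -0.527   0.3556] toolx deg -94.75 shift [-0.4939 -0.3972 -0.0013] F [ 0.9 -0.4 -0.3] w 0.48
[ 0.76919231 -0.04407681  0.        ] [ 0.7528383  -0.05202268  0.21      ]
```

View pics/chk.png

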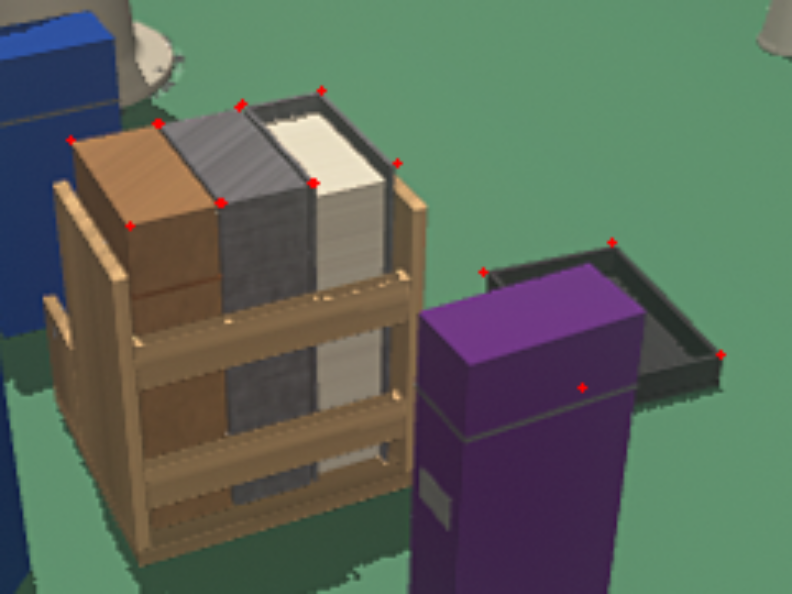

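The fitted item tops and tray corners land on their edges in the scene view to within about 2 mm. Next I move behind the binder.

```bash
python3 -m handwheel '[[[-0.04,-0.032,0],0],[[-0.045,-0.036,0],0],[[-0.045,-0.036,0],0],[[-0.045,-0.036,0],0],[[-0.045,-0.036,0],0],[[-0.045,-0.036,0],0],[[-0.045,-0.036,0],0],[[-0.045,-0.036,0],0],[[-0.045,-0.036,0],0],[[-0.04,-0.032,0],0]]' 
python3 -m handwheel '[[[-0.04,-0.032,0],0],[[-0.014,-0.015,0],0],[[0,0,0],0]]'
python3 - <<'E'
from h import *
to(.6686,-.0677,.198)
E
```

```text
time_s: 2.12
eef_pos: [0.6199, -0.1153, 0.3511]
eef_rot: [2.128, -2.309, -0.006]
ft_force: [0.4, -0.2, -0.2]
width: 0.008
time_s: 2.5
eef_pos: [0.6707, -0.0663, 0.3507]
eef_rot: [2.128, -2.307, -0.006]
ft_force: [-0.2, -0.0, 1.4]
width: 0.005
t 2.5 pos [ 0.6707 -0.0663  0.3507] toolx deg -94.62 shift [0.0017 0.0012 0.1527] F [-0.2 -0.   1.4] w 0.005
```

```bash
python3 -m handwheel '[[[0.002,0,0.04],0],[[0,0,0.04],0],[[0,0,0.035],0],[[0,0,0.02],0],[[0,0,0.008],0],[[0,0,0.006],0],[[0,0,0],0]]' 
python3 - <<'E'
from h import *
to(.6686,-.0677,.198)
from rig import manip
s=manip.snapshot("scene"); cv2.imwrite("pics/beh.png",cv2.resize(s["color"][60:300,170:410],None,fx=2.5,fy=2.5))
E
```

```text
time_s: 3.38
eef_pos: [0.6711, -0.0697, 0.2057]
eef_rot: [-2.126, 2.312, -0.002]
ft_force: [0.1, 0.1, 0.6]
width: 0.007
t 3.38 pos [ 0.6711 -0.0697  0.2057] toolx deg -94.82 shift [-0.0018  0.0026  0.0077] F [0.1 0.1 0.6] w 0.007
```

View pics/beh.png

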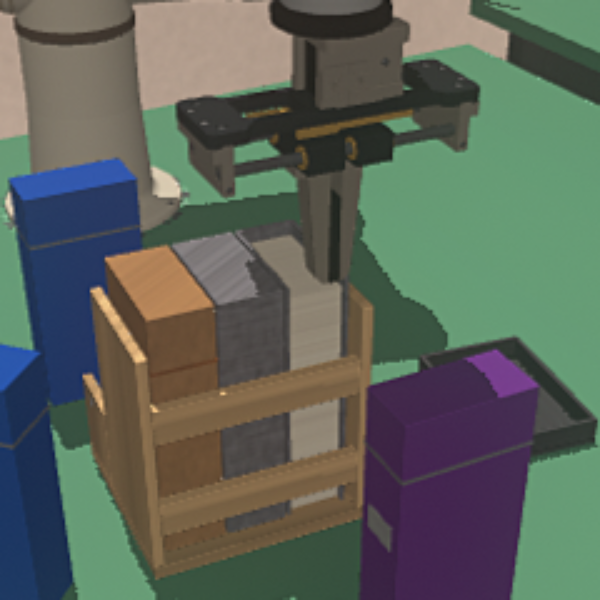

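```bash
python3 -m handwheel '[[[-0.002,0.003,0.007],0],[[0,0.006,0],0],[[0,0.006,0],0],[[0,0.006,0],0],[[0,0.006,0],0],[[0,0.006,0],0],[[0,0.006,0],0]]' 
python3 - <<'E'
from h import *
to(.6686,-.0677,.198)
from rig import manip
s=manip.snapshot("scene"); cv2.imwrite("pics/p1.png",cv2.resize(s["color"][60:300,170:410],None,fx=2.5,fy=2.5))
E
```

```text
time_s: 4.3
eef_pos: [0.6316, -0.0642, 0.198]
eef_rot: [-2.126, 2.313, -0.0]
ft_force: [-0.2, 0.3, -1.1]
width: 0.008
t 4.3 pos [ 0.6316 -0.0642  0.198 ] toolx deg -94.83 shift [ 0.0003 -0.0372 -0.    ] F [-0.2  0.3 -1.1] w 0.008
```

View pics/p1.png

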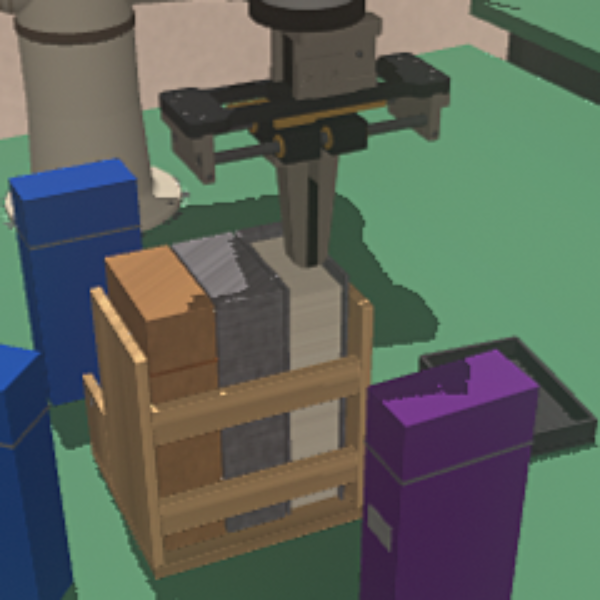

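```bash
python3 - <<'E'
from h import *
to(.6686,-.0677,.198)
from rig import manip
s=manip.snapshot("scene"); 
st=manip.get_state();p=np.array(st["eef_pos"])
for x in [p,p+[0,0,.012],p+[0,0,.02],[.6525,-.0664,.222]]: print((proj(s,[x])-[170,60])*2.5)
print(st["joint_efforts"],st["wrist_torque"])
t=manip.snapshot("top"); cv2.imwrite("pics/p1t.png",cv2.resize(t["color"][90:290,200:400],None,fx=3,fy=3))
t=manip.snapshot("wrist"); cv2.imwrite("pics/p1w.png",t["color"])
E
```

```text
t 4.35 pos [ 0.6311 -0.0641  0.198 ] toolx deg -94.82 shift [ 0.0004 -0.0377 -0.    ] F [-0.1  0.7  0.5] w 0.0
[[306.24267576 295.13414361]]
[[306.27025914 280.90122206]]
[[306.28888484 271.29042711]]
[[318.29485561 279.47192441]]
[-1.64806080e-02 -4.49593127e+01 -3.25667489e+01  1.60693011e-02
 -3.81894596e-02 -1.12263186e-02] [0.04777313 0.00439497 0.00709102]
```

View pics/p1t.png

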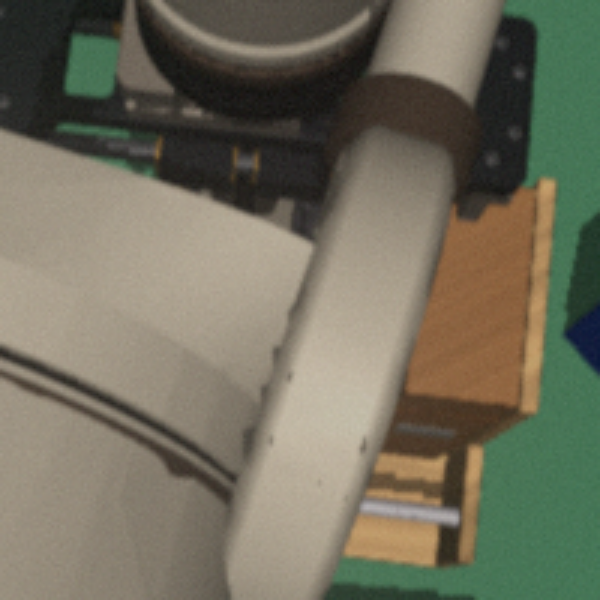

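View pics/p1w.png

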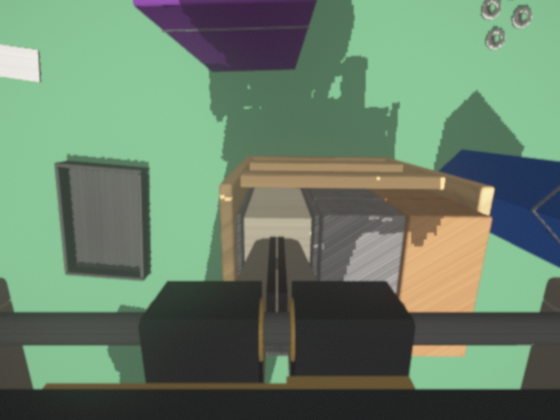

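```bash
python3 - <<'E'
from h import *
from rig import manip
s=manip.get_state(); w=manip.snapshot("wrist")
M=R.from_rotvec(s["eef_rot"]).as_matrix();p=np.array(s["eef_pos"])
for x in [.046,.055,.064,0,.01,.018]:
  for y in [-.01,.01]:
    for z in [0,-.02,-.07]:
      print(x,y,z,proj(w,[p+M@[x,y,z]]).round(0))
i=cv2.imread("pics/wrist0.png"); cv2.imwrite("pics/w0z.png",cv2.resize(i[200:420,60:500],None,fx=1.8,fy=1.8))
E
```

```text
0.046 -0.01 0 [[343. 221.]]
0.046 -0.01 -0.02 [[349. 230.]]
0.046 -0.01 -0.07 [[374. 266.]]
0.046 0.01 0 [[341. 248.]]
0.046 0.01 -0.02 [[347. 260.]]
0.046 0.01 -0.07 [[371. 304.]]
0.055 -0.01 0 [[356. 221.]]
0.055 -0.01 -0.02 [[364. 230.]]
0.055 -0.01 -0.07 [[393. 266.]]
0.055 0.01 0 [[354. 248.]]
0.055 0.01 -0.02 [[362. 260.]]
0.055 0.01 -0.07 [[389. 304.]]
0.064 -0.01 0 [[369. 221.]]
0.064 -0.01 -0.02 [[378. 230.]]
0.064 -0.01 -0.07 [[413. 266.]]
0.064 0.01 0 [[367. 248.]]
0.064 0.01 -0.02 [[376. 260.]]
0.064 0.01 -0.07 [[408. 304.]]
0 -0.01 0 [[275. 221.]]
0 -0.01 -0.02 [[275. 230.]]
0 -0.01 -0.07 [[275. 266.]]
0 0.01 0 [[275. 248.]]
0 0.01 -0.02 [[275. 260.]]
0 0.01 -0.07 [[275. 304.]]
0.01 -0.01 0 [[290. 221.]]
0.01 -0.01 -0.02 [[291. 230.]]
0.01 -0.01 -0.07 [[296. 266.]]
0.01 0.01 0 [[290. 248.]]
0.01 0.01 -0.02 [[291. 260.]]
0.01 0.01 -0.07 [[296. 304.]]
0.018 -0.01 0 [[302. 221.]]
0.018 -0.01 -0.02 [[304. 230.]]
0.018 -0.01 -0.07 [[314. 266.]]
0.018 0.01 0 [[301. 248.]]
0.018 0.01 -0.02 [[304. 260.]]
0.018 0.01 -0.07 [[312. 304.]]
```

View pics/w0z.png

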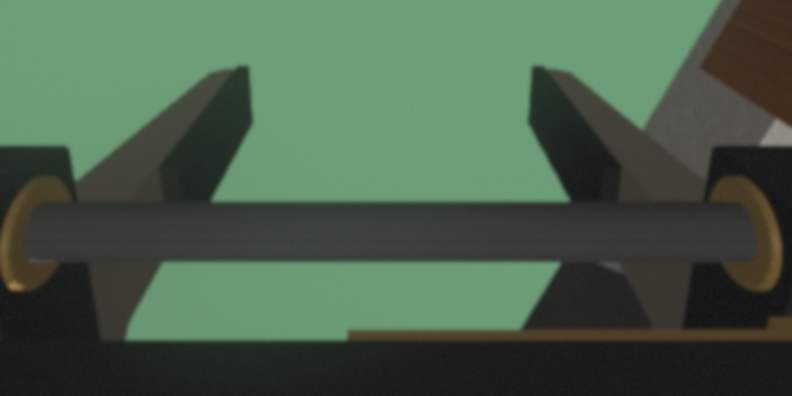

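```bash
python3 - <<'E'
from h import *
from rig import manip
s=manip.get_state(); w=manip.snapshot("scene")
M=R.from_rotvec(s["eef_rot"]).as_matrix();p=np.array(s["eef_pos"])
c=w["color"][100:220,240:360]; c=cv2.resize(c,None,fx=5,fy=5,interpolation=cv2.INTER_CUBIC)
for x in(-.018,.018):
  for y in(-.01,.01):
    for z,col in((0,(0,0,255)),(-.03,(255,0,0)),(-.088,(0,255,0))):
      u=proj(w,[p+M@[x,y,z]])[0]; u=((u+.5-[240,100])*5); cv2.circle(c,(int(u[0]),int(u[1])),3,col,-1)
cv2.imwrite("pics/tip.png",c)
E
```

```text
(no output)
```

View pics/tip.png

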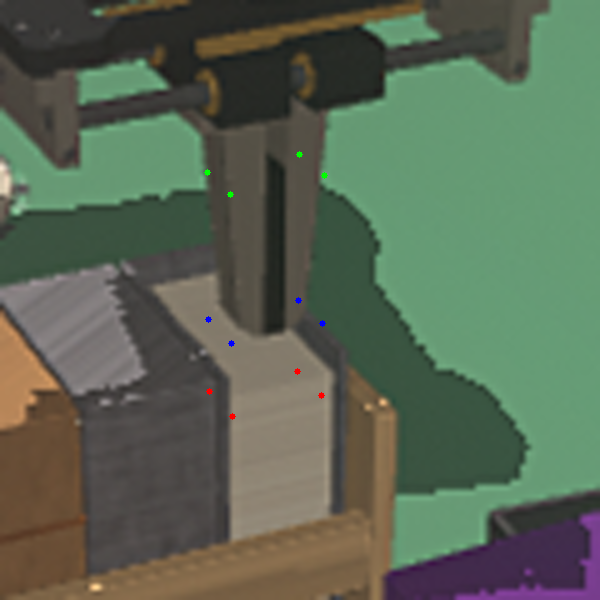

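The arm's reported force and the pictures agree that nothing was touched. The visible fingertips are about 31 mm above the reported TCP in both cameras, so the fingers passed over the binder. I'll back off and go about 30 mm deeper. At that depth the tips still clear the slats and sides even if the reported TCP is right.

```bash
python3 -m handwheel '[[[0,-0.01,-0.01],0],[[0,-0.015,0],0],[[0,-0.014,0],0],[[0,0,0],0],[[0,0,0.01],0],[[0,0,0.01],0],[[0,0,0.01],0],[[0,0,0],0]]' 
python3 - <<'E'
from h import *
to(.6686,-.0677,.170)
from rig import manip
s=manip.get_state(); w=manip.snapshot("scene")
M=R.from_rotvec(s["eef_rot"]).as_matrix();p=np.array(s["eef_pos"])
c=w["color"][100:220,240:360]; c=cv2.resize(c,None,fx=5,fy=5,interpolation=cv2.INTER_CUBIC)
for x in(-.01,.01):
  for y in(-.01,.01):
    for z,col in((0,(0,0,255)),(-.03,(255,0,0))):
      u=proj(w,[p+M@[x,y,z]])[0]; u=((u+.5-[240,100])*5); cv2.circle(c,(int(u[0]),int(u[1])),3,col,-1)
cv2.imwrite("pics/tip2.png",c)
t=manip.snapshot("wrist"); cv2.imwrite("pics/w2.png",t["color"])
E
```

```text
time_s: 5.6
eef_pos: [0.6698, -0.0673, 0.1762]
eef_rot: [2.125, -2.312, -0.004]
ft_force: [-0.4, -0.4, 0.6]
width: 0.007
t 5.6 pos [ 0.6698 -0.0673  0.1762] toolx deg -94.82 shift [0.0005 0.0011 0.0062] F [-0.4 -0.4  0.6] w 0.007
```

View pics/tip2.png

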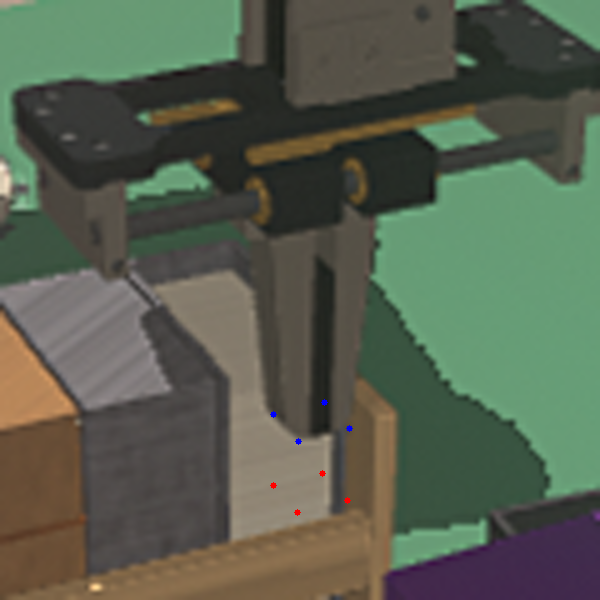

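View pics/w2.png

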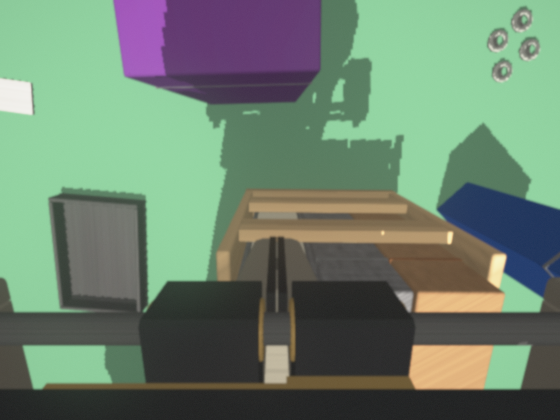

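Now the tips are visibly behind the binder's back edge. Tip at (310,432) in the crop puts it at about z 0.208. I'll go 10 mm lower and pull.

```bash
python3 -m handwheel '[[[0,0,0.01],0],[[0,0.006,0],0],[[0,0.006,0],0],[[0,0.006,0],0],[[0,0.006,0],0],[[0,0.006,0],0],[[0,0.006,0],0]]' 
python3 - <<'E'
from h import *
to(.6686,-.0677,.198)
from rig import manip
s=manip.snapshot("scene"); cv2.imwrite("pics/p2.png",cv2.resize(s["color"][60:300,170:410],None,fx=2.5,fy=2.5))
E
```

```text
time_s: 6.58
eef_pos: [0.6346, -0.0645, 0.168]
eef_rot: [-2.126, 2.313, -0.0]
ft_force: [0.9, -0.8, 0.1]
width: 0.007
t 6.58 pos [ 0.6346 -0.0645  0.168 ] toolx deg -94.82 shift [ 0.0003 -0.0342 -0.03  ] F [ 0.9 -0.8  0.1] w 0.007
```

View pics/p2.png

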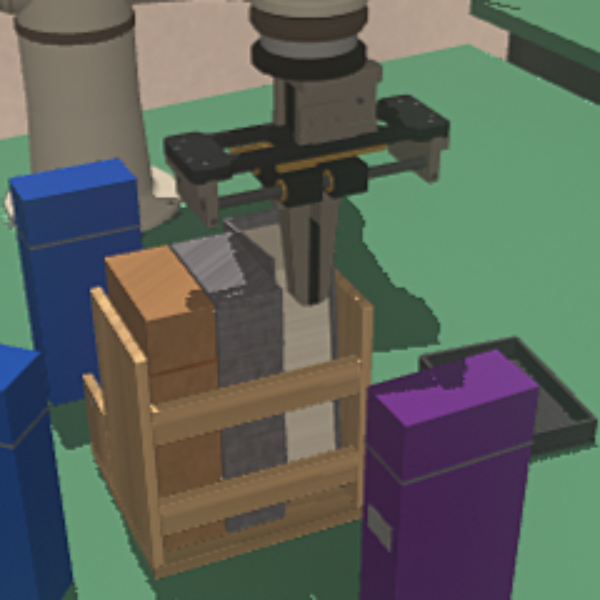

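The binder is tipping and its lower back edge is off the floor. I keep pulling.

```bash
python3 -m handwheel '[[[0,0.006,0],0],[[0,0.006,0],0],[[0,0.006,0],0],[[0,0.005,0],0],[[0,0.005,0],0]]' 
python3 - <<'E'
from h import *
to(.6686,-.0677,.198)
from rig import manip
s=manip.snapshot("scene"); cv2.imwrite("pics/p3.png",cv2.resize(s["color"][60:300,170:410],None,fx=2.5,fy=2.5))
E
```

```text
time_s: 7.25
eef_pos: [0.6067, -0.0621, 0.1679]
eef_rot: [2.126, -2.313, -0.0]
ft_force: [0.4, 0.6, 0.7]
width: 0.005
t 7.25 pos [ 0.6067 -0.0621  0.1679] toolx deg -94.83 shift [ 0.0004 -0.0622 -0.0302] F [0.4 0.6 0.7] w 0.005
```

View pics/p3.png

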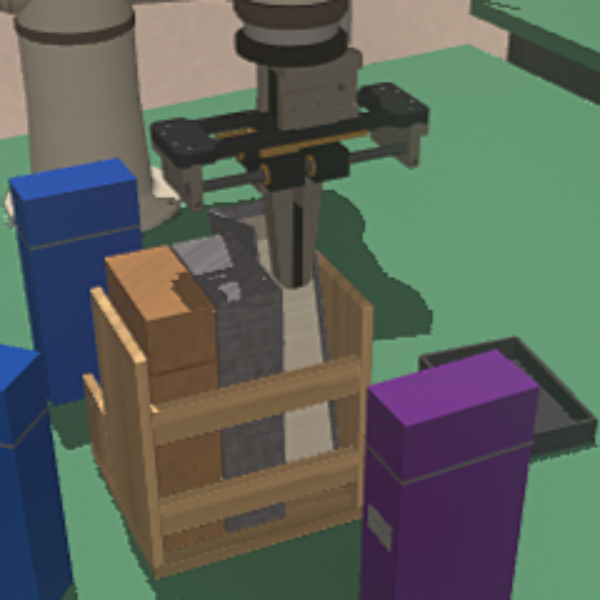

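```bash
python3 -m handwheel '[[[0,0.006,0],0],[[0,0.006,0],0],[[0,0.005,0],0],[[0,0.005,0],0],[[0,0.004,0],0],[[0,0,0],0]]' 
python3 - <<'E'
from h import *
to(.6686,-.0677,.198)
from rig import manip
s=manip.snapshot("scene"); cv2.imwrite("pics/p4.png",cv2.resize(s["color"][60:300,170:410],None,fx=2.5,fy=2.5))
E
```

```text
time_s: 8.05
eef_pos: [0.5809, -0.06, 0.1679]
eef_rot: [2.126, -2.313, 0.0]
ft_force: [-0.7, 0.1, 0.0]
width: 0.009
t 8.05 pos [ 0.5809 -0.06    0.1679] toolx deg -94.83 shift [ 0.0003 -0.088  -0.0301] F [-0.7  0.1  0. ] w 0.009
```

View pics/p4.png

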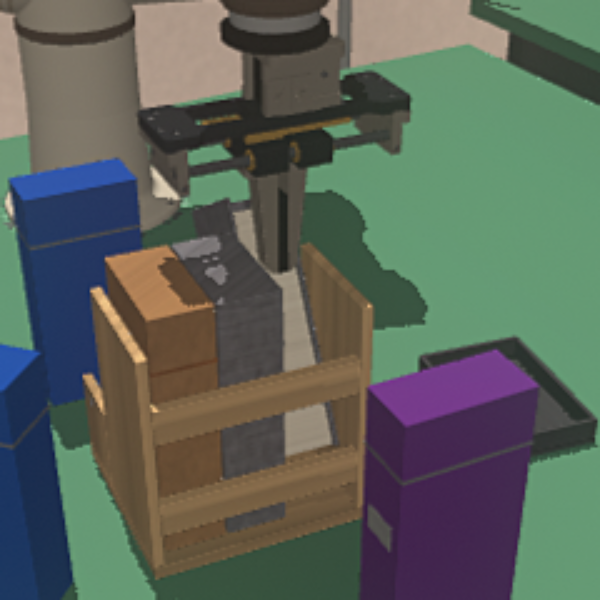

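```bash
python3 -m handwheel '[[[0,0.003,0],0],[[0,-0.008,0],0],[[0,-0.008,0],0],[[0,0,0],0]]' 
python3 - <<'E'
from h import *
to(.6686,-.0677,.198)
from rig import manip
s=manip.snapshot("scene"); cv2.imwrite("pics/p5.png",cv2.resize(s["color"][60:300,170:410],None,fx=2.5,fy=2.5))
E
```

```text
time_s: 8.6
eef_pos: [0.5948, -0.0612, 0.1678]
eef_rot: [-2.126, 2.313, -0.0]
ft_force: [0.2, -0.8, 0.1]
width: 0.007
t 8.6 pos [ 0.5948 -0.0612  0.1678] toolx deg -94.82 shift [ 0.0003 -0.0741 -0.0302] F [ 0.2 -0.8  0.1] w 0.007
```

View pics/p5.png

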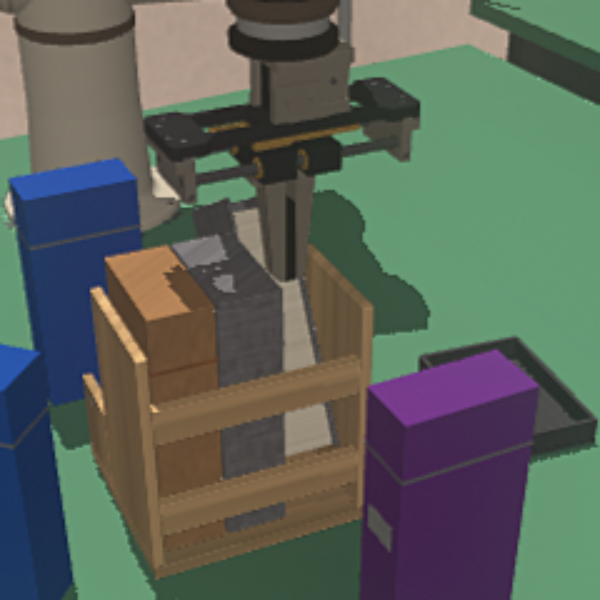

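```bash
python3 -m handwheel '[[[0,0,-0.03],0],[[0,0,-0.05],0],[[0,0,-0.05],0],[[0,0,0],0]]' 40
python3 - <<'E'
from h import *
import pickle
d=pickle.load(open("top.pkl","rb"))
for u,v in [(303,338),(382,340),(380,378),(300,376)]: print(px2z(d,u,v,.21).round(3))
to(.4991,-.0535,.3)
from rig import manip
s=manip.snapshot("scene"); cv2.imwrite("pics/p6.png",cv2.resize(s["color"][60:300,170:410],None,fx=2.5,fy=2.5))
t=manip.snapshot("wrist"); cv2.imwrite("pics/w6.png",t["color"])
t=manip.snapshot("top"); cv2.imwrite("pics/t6.png",t["color"])
E
```

```text
time_s: 9.15
eef_pos: [0.5964, -0.0617, 0.3035]
eef_rot: [-2.123, 2.309, -0.013]
ft_force: [0.1, -0.4, 0.2]
width: 0.417
[ 0.398 -0.098  0.21 ]
[ 0.398 -0.198  0.21 ]
[ 0.352 -0.195  0.21 ]
[ 0.352 -0.095  0.21 ]
t 9.15 pos [ 0.5964 -0.0617  0.3035] toolx deg -94.82 shift [-0.      0.0977  0.0026] F [ 0.1 -0.4  0.2] w 0.417
```

View pics/p6.png

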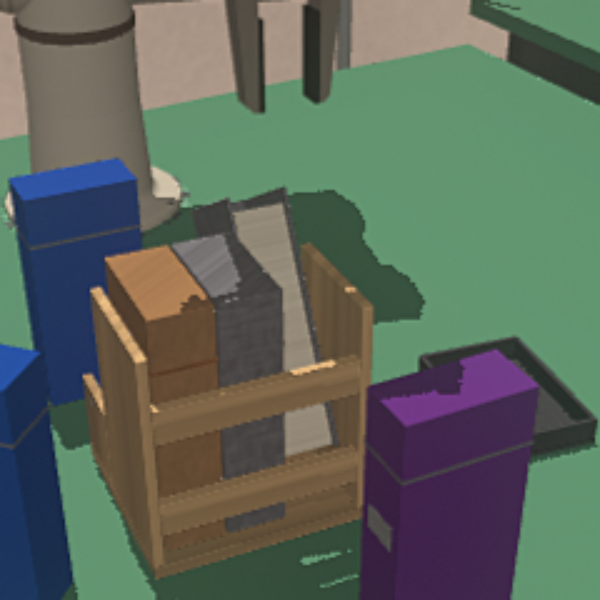

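View pics/w6.png

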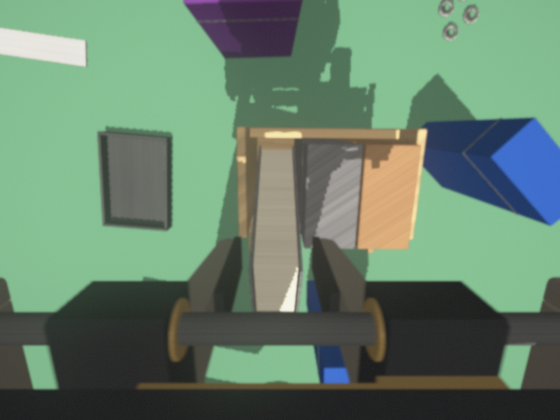

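View pics/t6.png

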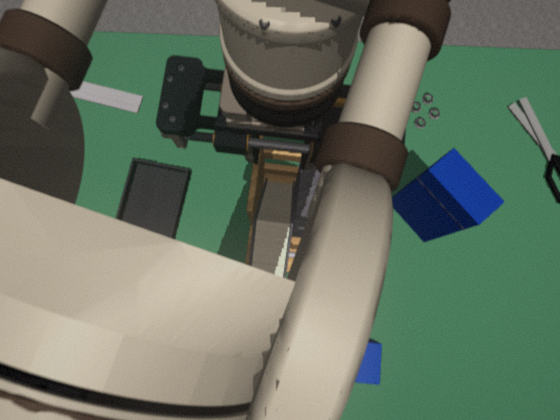

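The binder leans by itself, and both boxes are standing. I'll check the lean angle with an overlay before gripping.

```bash
cat > lean.py <<'E'
from h import *
from rig import manip
import sys
yaw=-.08425; bx=np.array([np.cos(yaw),np.sin(yaw),0]); by=np.array([-np.sin(yaw),np.cos(yaw),0])
piv=np.array([.5529,-.0580,.012])
def lp(a,b,h,th): c,s=np.cos(th),np.sin(th); return piv+bx*(a*c-h*s)+by*b+np.array([0,0,a*s+h*c])
if __name__=="__main__":
  o=[]
  for n,(v0,u0,k) in {"scene":(110,230,4),"wrist":(80,200,4)}.items():
    s=manip.snapshot(n); c=cv2.resize(s["color"][v0:v0+(150 if n=="scene" else 260),u0:u0+(100 if n=="scene" else 150)],None,fx=k,fy=k) if n=="scene" else cv2.resize(s["color"][100:330,200:340],None,fx=2.6,fy=2.6)
    if n=="wrist": v0,u0,k=100,200,2.6
    for th,col in((28,(255,0,0)),(30,(0,0,255)),(32,(0,255,0))):
      for a,b,h in [(0,-.025,.21),(0,.025,.21),(.1,-.025,.21),(.1,.025,.21),(.1,-.025,0),(.1,.025,0)]:
        u=(proj(s,[lp(a,b,h,np.radians(th))])[0]+.5-[u0,v0])*k; cv2.circle(c,(int(u[0]),int(u[1])),3,col,-1)
    o.append(c)
  H=max(x.shape[0] for x in o); o=[cv2.copyMakeBorder(x,0,H-x.shape[0],0,5,0) for x in o]
  cv2.imwrite("pics/"+sys.argv[1],np.hstack(o))
E
python3 lean.py lean.png
```

```text
(no output)
```

View pics/lean.png

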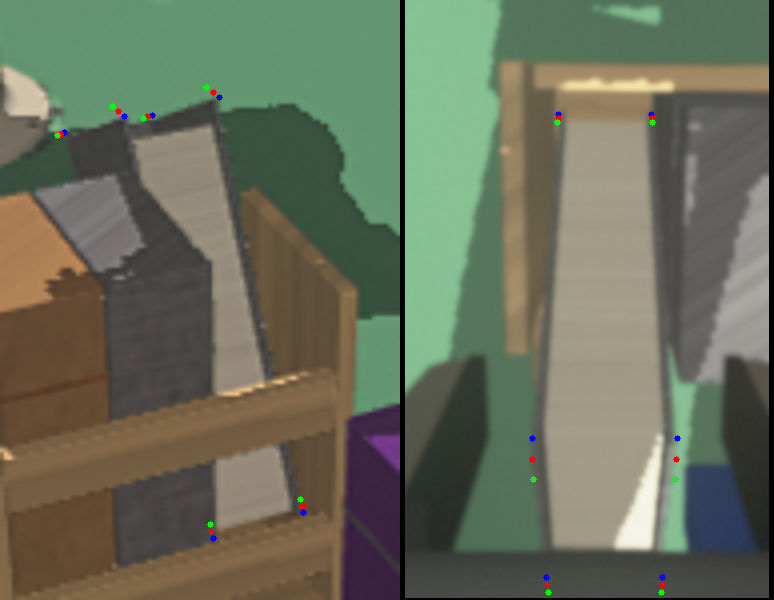

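```bash
cat > lf.py <<'E'
from h import *
from lean import *
from scipy.optimize import least_squares
s=manip.snapshot("scene")
obs=[((.1,.025,.21),(215,100)),((.1,-.025,.21),(129,121)),((0,-.025,.21),(70,139)),((.1,.025,0),(296,512)),((.1,-.025,0),(214,529))]
g=lambda p:np.array([(p[0]+.5)/4-.5+230,(p[1]+.5)/4-.5+110])
def res(q): return np.concatenate([proj(s,[lp(*l,q[0])+bx*q[1]+by*q[2]+[0,0,q[3]]])[0]-g(p) for l,p in obs]+[[q[3]*300]])
r=least_squares(res,[.5,0,0,0]);print(np.degrees(r.x[0]),r.x[1:]*1000,res(r.x).round(1))
for ang in (0,):
  for l in [(0,0,0),(0,0,.21),(.1,0,.21),(.04,0,.178)]: print(l,(lp(*l,r.x[0])+bx*r.x[1]+by*r.x[2]+[0,0,r.x[3]]).round(4))
E
python3 lf.py
```

```text
28.26133695406421 [-7.74119646  3.61411818 -5.44621259] [ 0.9 -0.1 -1.1 -0.7 -1.1 -1.1  1.6 -0.5 -0.3  1.6 -1.6]
(0, 0, 0) [ 0.5455 -0.0537  0.0066]
(0, 0, 0.21) [ 0.4464 -0.0454  0.1915]
(0.1, 0, 0.21) [ 0.5342 -0.0528  0.2389]
(0.04, 0, 0.178) [ 0.4966 -0.0496  0.1823]
```

```bash
python3 -m handwheel '[[[0,0.03,0],0],[[0,0.04,0],0],[[0,0.03,0.01],0],[[0,0,0.04],0],[[0,0,0.03],0],[[0,0,0],0]]' 5
python3 - <<'E'
from h import *
to(.497,-.0525,.137)
from rig import manip
s=manip.snapshot("scene"); cv2.imwrite("pics/p7.png",cv2.resize(s["color"][60:300,170:410],None,fx=2.5,fy=2.5))
t=manip.snapshot("wrist"); cv2.imwrite("pics/w7.png",t["color"])
E
```

```text
time_s: 10.2
eef_pos: [0.4921, -0.0518, 0.2146]
eef_rot: [2.124, -2.311, -0.01]
ft_force: [0.0, 0.2, 0.4]
width: 0.981
t 10.2 pos [ 0.4921 -0.0518  0.2146] toolx deg -94.83 shift [ 0.0004 -0.0055  0.0775] F [0.  0.2 0.4] w 0.981
```

View pics/p7.png

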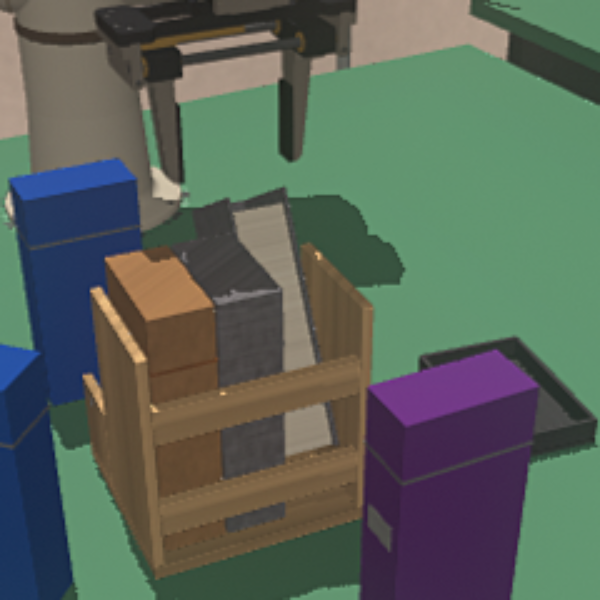

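View pics/w7.png

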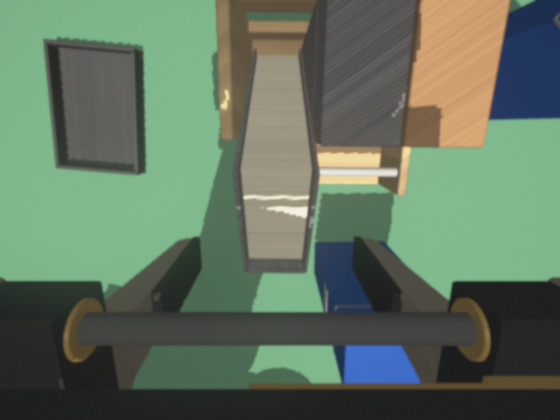

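The binder is centred between the open fingers (its centre column is at about 277 and the jaws' at 276). I lower and grip.

```bash
python3 -m handwheel '[[[0,-0.005,0.025],0],[[0,0,0.025],0],[[0,0,0.015],0],[[0,0,0.01],0],[[0,0,0.004],0],[[0,0,0],0]]'
python3 - <<'E'
from h import *
to(.497,-.0525,.137)
from rig import manip
s=manip.snapshot("scene"); cv2.imwrite("pics/p8.png",cv2.resize(s["color"][60:300,170:410],None,fx=2.5,fy=2.5))
E
```

```text
time_s: 11.05
eef_pos: [0.4998, -0.0532, 0.1394]
eef_rot: [-2.126, 2.313, -0.001]
ft_force: [0.6, -0.1, 0.0]
width: 0.978
t 11.05 pos [ 0.4998 -0.0532  0.1394] toolx deg -94.83 shift [-0.0004  0.0028  0.0024] F [ 0.6 -0.1  0. ] w 0.978
```

View pics/p8.png

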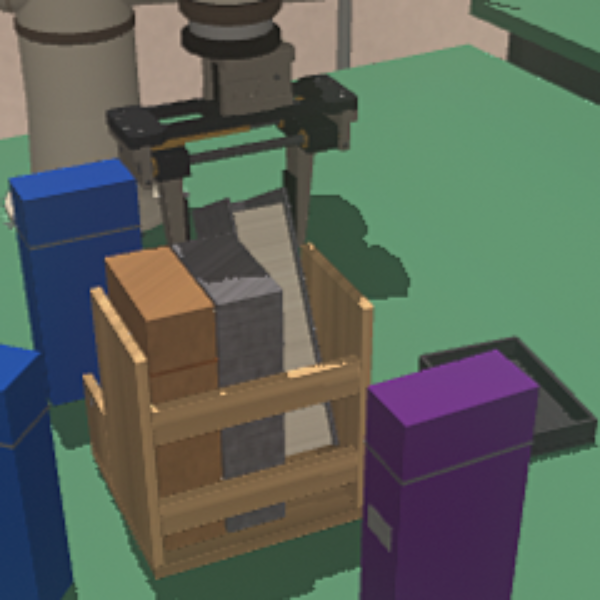

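```bash
python3 -m handwheel '[[[0,0.003,0],0],[[0,0,0],0],[[0,0,0],0],[[0,0,0],0],[[0,0,0],0],[[0,0,0],0]]' 255 25
python3 -m handwheel '[[[0,0,-0.005],0],[[0,0,-0.008],0],[[0,0,-0.012],0],[[0,0,-0.02],0],[[0,0,0],0]]'
python3 - <<'E'
from h import *
to(.497,-.0525,.137)
from rig import manip
s=manip.snapshot("scene"); cv2.imwrite("pics/p9.png",cv2.resize(s["color"][60:300,170:410],None,fx=2.5,fy=2.5))
E
```

```text
time_s: 11.85
eef_pos: [0.4965, -0.0529, 0.1389]
eef_rot: [-2.126, 2.313, -0.0]
ft_force: [0.2, -0.4, 0.1]
width: 0.544
time_s: 12.48
eef_pos: [0.4979, -0.0533, 0.1862]
eef_rot: [-2.125, 2.311, -0.006]
ft_force: [-0.7, 0.2, -2.4]
width: 0.544
t 12.47 pos [ 0.4979 -0.0533  0.1862] toolx deg -94.82 shift [-0.0008  0.0012  0.0492] F [-0.7  0.2 -2.4] w 0.544
```

View pics/p9.png

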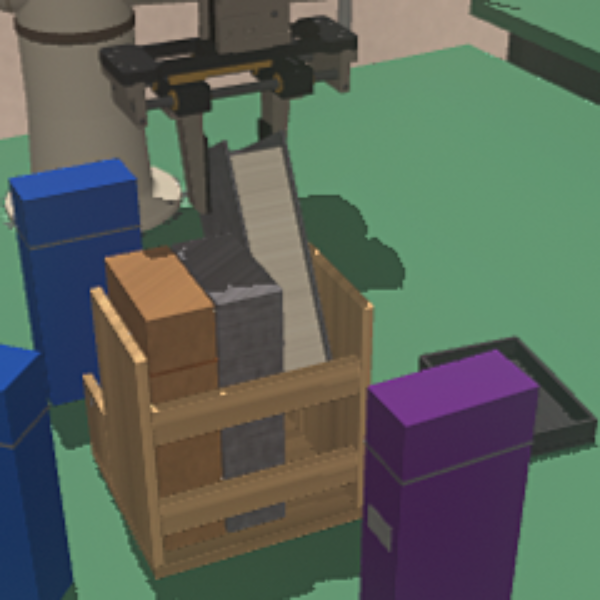

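```bash
python3 -m handwheel '[[[0,0,-0.015],0],[[0,0,-0.025],0],[[0,0,-0.03],0],[[0,0,-0.035],0],[[0,0,-0.035],0],[[0,0,-0.03],0],[[0,0,-0.02],0],[[0,0,0],0],[[0,0,0],0]]'
python3 - <<'E'
from h import *
to(.497,-.0525,.37)
from rig import manip
s=manip.snapshot("scene"); cv2.imwrite("pics/p10.png",s["color"])
E
```

```text
time_s: 13.65
eef_pos: [0.496, -0.0527, 0.3728]
eef_rot: [2.125, -2.312, -0.003]
ft_force: [-0.9, 0.4, -3.9]
width: 0.542
t 13.65 pos [ 0.496  -0.0527  0.3728] toolx deg -94.83 shift [-0.0003 -0.001   0.0028] F [-0.9  0.4 -3.9] w 0.542
```

View pics/p10.png

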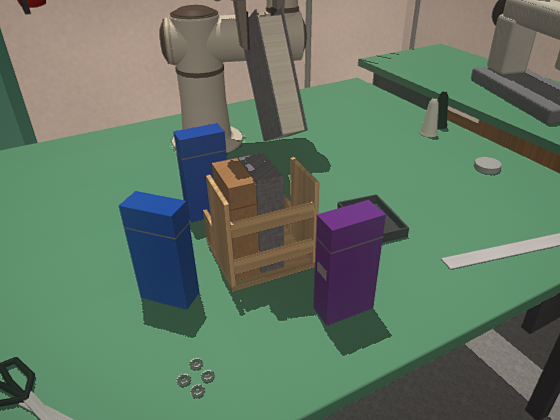

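```bash
python3 -m handwheel '[[[-0.02,0,0],0.04],[[-0.02,0,0],0.041],[[0,0,0],0]]'
python3 - <<'E'
from h import *
to(.592,.161,.37)
E
```

```text
time_s: 14.08
eef_pos: [0.5002, -0.0121, 0.3728]
eef_rot: [2.033, -2.394, -0.003]
ft_force: [-0.1, -0.7, -3.2]
width: 0.545
t 14.07 pos [ 0.5002 -0.0121  0.3728] toolx deg -99.34 shift [-0.1857 -0.0625  0.0027] F [-0.1 -0.7 -3.2] w 0.545
```

```bash
python3 -m handwheel '[[[-0.025,0,0],0],[[-0.035,0,0],0],[[-0.04,-0.01,0],0],[[-0.04,-0.02,0],0],[[-0.03,-0.02,0],0],[[-0.016,-0.012,0],0],[[0,0,0],0]]'
python3 - <<'E'
from h import *
to(.592,.161,.22)
from rig import manip
s=manip.snapshot("scene"); cv2.imwrite("pics/p11.png",s["color"])
E
```

```text
time_s: 14.95
eef_pos: [0.5926, 0.1601, 0.3722]
eef_rot: [2.031, -2.394, -0.002]
ft_force: [-1.2, 0.0, -3.8]
width: 0.544
t 14.95 pos [0.5926 0.1601 0.3722] toolx deg -99.39 shift [-0.0009  0.0003  0.1522] F [-1.2  0.  -3.8] w 0.544
```

View pics/p11.png

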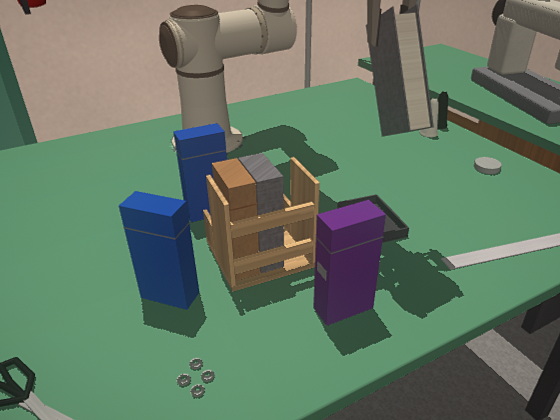

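```bash
python3 -m handwheel '[[[0,0,0.025],0],[[0,0,0.035],0],[[0,0,0.04],0],[[0,0,0.04],0],[[0,0,0.03],0],[[0,0,0.015],0],[[0,0,0],0]]' 255 15
python3 - <<'E'
from h import *
to(.592,.161,.22)
from rig import manip
s=manip.snapshot("scene"); cv2.imwrite("pics/p12.png",cv2.resize(s["color"][60:280,280:500],None,fx=2.7,fy=2.7))
E
```

```text
time_s: 15.88
eef_pos: [0.5916, 0.1596, 0.1883]
eef_rot: [2.029, -2.396, -0.001]
ft_force: [-0.3, -0.2, -3.0]
width: 0.544
t 15.88 pos [0.5916 0.1596 0.1883] toolx deg -99.49 shift [-0.0015 -0.0001 -0.0317] F [-0.3 -0.2 -3. ] w 0.544
```

View pics/p12.png

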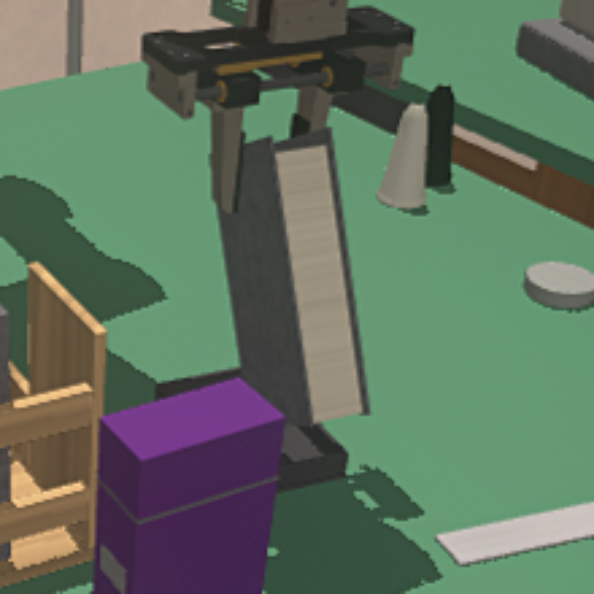

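```bash
cat > see.py <<'E'
from h import *
from rig import manip
import sys
to(.592,.161,.22)
s=manip.snapshot("scene"); cv2.imwrite("pics/"+sys.argv[1],cv2.resize(s["color"][60:280,280:500],None,fx=2.7,fy=2.7))
E
python3 -m handwheel '[[[0,0,0],0],[[0,0,0],0],[[0,0,0],0]]' 255 9; python3 see.py p13.png
```

```text
time_s: 16.3
eef_pos: [0.5927, 0.1603, 0.1896]
eef_rot: [-2.03, 2.396, -0.001]
ft_force: [0.6, -0.8, -3.6]
width: 0.544
t 16.3 pos [0.5927 0.1603 0.1896] toolx deg -99.46 shift [-0.0006  0.0008 -0.0304] F [ 0.6 -0.8 -3.6] w 0.544
```

View pics/p13.png

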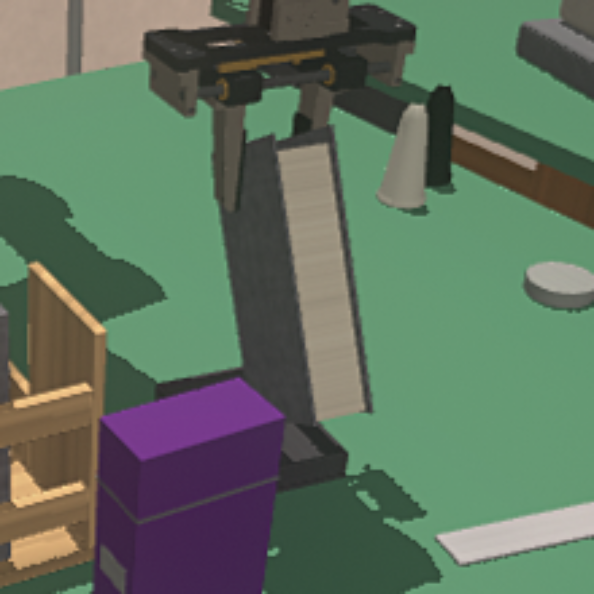

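```bash

python3 -m handwheel '[[[0,0,0],0],[[0,0,0],0]]' 255 6; python3 see.py p14.png; python3 -c "
import cv2,numpy as np
a=cv2.imread('pics/p13.png');b=cv2.imread('pics/p14.png');print(cv2.absdiff(a,b).mean())"
```

```text
time_s: 16.6
eef_pos: [0.5923, 0.1602, 0.1889]
eef_rot: [2.031, -2.397, -0.0]
ft_force: [-0.2, -0.3, -3.0]
width: 0.542
t 16.6 pos [0.5923 0.1602 0.1889] toolx deg -99.46 shift [-0.0007  0.0005 -0.0311] F [-0.2 -0.3 -3. ] w 0.542
2.2626404335158545
```

View pics/p14.png

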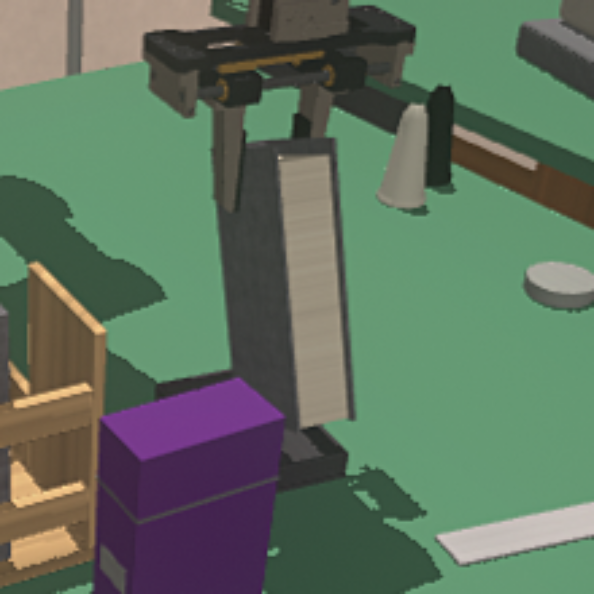

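At 6 N it is turning upright without sliding down. A little more of the same.

```bash

python3 -m handwheel '[[[0,0,0],0],[[0,0,0],0],[[0,0,0],0]]' 255 6; python3 see.py p15.png
```

```text
time_s: 17.02
eef_pos: [0.5924, 0.1602, 0.1889]
eef_rot: [-2.031, 2.397, -0.0]
ft_force: [0.3, 0.8, -4.0]
width: 0.541
t 17.02 pos [0.5924 0.1602 0.1889] toolx deg -99.47 shift [-0.0007  0.0005 -0.0311] F [ 0.3  0.8 -4. ] w 0.541
```

View pics/p15.png

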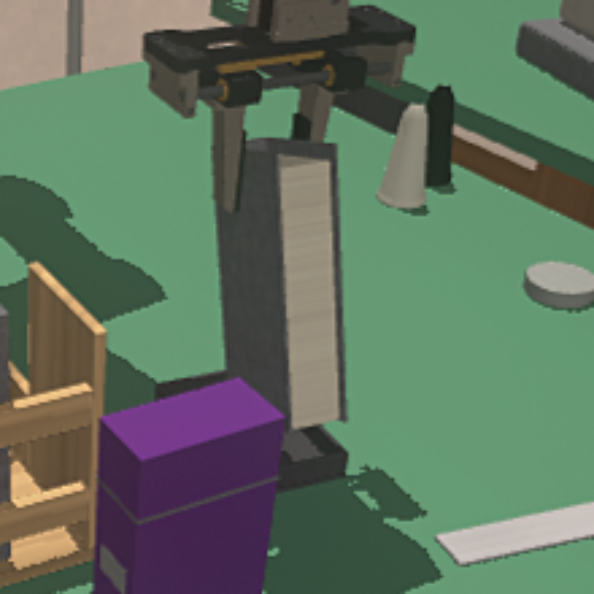

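```bash
cat > up.py <<'E'
from h import *
from rig import manip
from scipy.optimize import least_squares
yaw=np.radians(-9.46); bx=np.array([np.cos(yaw),np.sin(yaw),0]); by=np.array([-np.sin(yaw),np.cos(yaw),0])
def lp(a,b,h,th,p): c,s=np.cos(th),np.sin(th); return np.array(p)+bx*(a*c-h*s)+by*b+np.array([0,0,a*s+h*c])
def fit(obs):
  s=manip.snapshot("scene")
  g=lambda p:np.array([(p[0]+.5)/2.7-.5+280,(p[1]+.5)/2.7-.5+60])
  f=lambda q:np.concatenate([proj(s,[lp(*l,q[0],q[1:])])[0]-g(p) for l,p in obs])
  r=least_squares(f,[.1,.56,.16,.04]); q=r.x
  print("tilt",np.degrees(q[0]),"corner",q[1:].round(4),"res",f(q).round(1)); 
  tr=np.array([.6019,.1593,0])
  for l in [(0,0,0),(.1,0,0),(.05,0,.105)]:
    P=lp(*l,q[0],q[1:]); print(l,P.round(4),"tray xy",((P-tr)@bx).round(4),((P-tr)@by).round(4))
E
python3 - <<'E'
from up import *
fit([((.1,.025,.21),(336,145)),((.1,-.025,.21),(277,154)),((.1,-.025,0),(292,429)),((.1,.025,0),(347,420))])
E
```

```text
tilt 18.44012304925666 corner [0.5979 0.1718 0.0399] res [ 0.3 -0.  -0.3  0.2 -0.3  0.6  0.3 -0.8]
(0, 0, 0) [0.5979 0.1718 0.0399] tray xy -0.006 0.0117
(0.1, 0, 0) [0.6915 0.1562 0.0715] tray xy 0.0889 0.0117
(0.05, 0, 0.105) [0.612  0.1695 0.1553] tray xy 0.0082 0.0117
```

```bash

python3 -m handwheel '[[[0,0,0],0],[[0,0,0],0],[[0,0,0],0],[[0,0,0],0]]' 255 5; python3 see.py p16.png
```

```text
time_s: 17.62
eef_pos: [0.5924, 0.1602, 0.1889]
eef_rot: [-2.031, 2.397, -0.0]
ft_force: [-0.2, -0.9, -3.4]
width: 0.542
t 17.62 pos [0.5924 0.1602 0.1889] toolx deg -99.46 shift [-0.0007  0.0005 -0.0311] F [-0.2 -0.9 -3.4] w 0.542
```

View pics/p16.png

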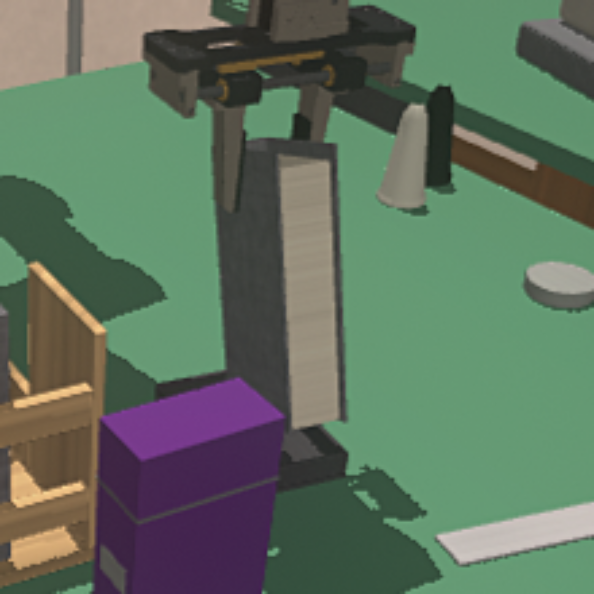

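```bash

python3 -m handwheel '[[[0,0,0],0],[[0,0,0],0]]' 255 4;python3 -m handwheel '[[[0,0,0],0],[[0,0,0],0]]' 255 3; python3 see.py p17.png
```

```text
time_s: 17.92
eef_pos: [0.5924, 0.1602, 0.1889]
eef_rot: [-2.031, 2.397, -0.0]
ft_force: [0.9, -0.4, -3.6]
width: 0.546
time_s: 18.18
eef_pos: [0.5923, 0.1602, 0.1889]
eef_rot: [2.031, -2.397, -0.0]
ft_force: [0.5, -0.2, -3.6]
width: 0.543
t 18.18 pos [0.5923 0.1602 0.1889] toolx deg -99.47 shift [-0.0007  0.0005 -0.0311] F [ 0.5 -0.2 -3.6] w 0.543
```

View pics/p17.png

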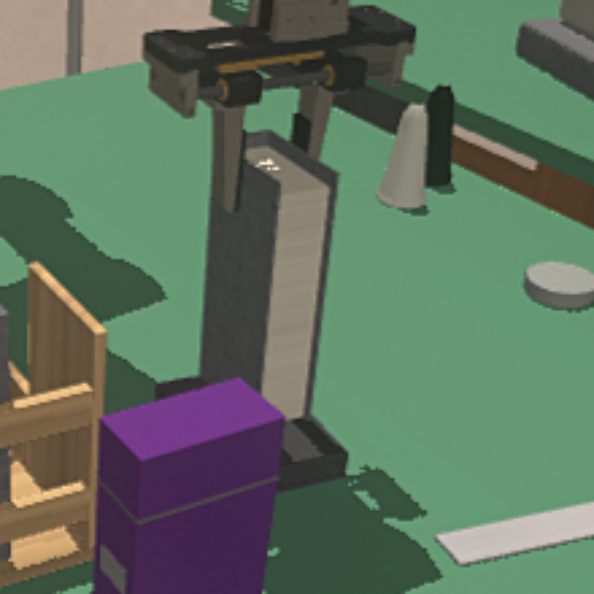

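```bash
python3 - <<'E'
from up import *
fit([((.1,.025,.21),(336,177)),((.1,-.025,.21),(276,193)),((.1,.025,0),(308,419)),((0,.025,.21),(271,130))])
s=manip.snapshot("scene"); cv2.imwrite("pics/z1.png",cv2.resize(s["color"][100:230,345:415],None,fx=4.5,fy=4.5,interpolation=cv2.INTER_CUBIC))
t=manip.snapshot("wrist"); cv2.imwrite("pics/w8.png",t["color"])
E
```

```text
tilt 0.9416392475295117 corner [0.5458 0.1743 0.0401] res [ 0.6  0.7  0.4 -1.5 -0.8  0.1 -0.3  0.7]
(0, 0, 0) [0.5458 0.1743 0.0401] tray xy -0.0578 0.0056
(0.1, 0, 0) [0.6444 0.1579 0.0417] tray xy 0.0421 0.0056
(0.05, 0, 0.105) [0.5934 0.1664 0.1459] tray xy -0.0096 0.0056
```

View pics/z1.png

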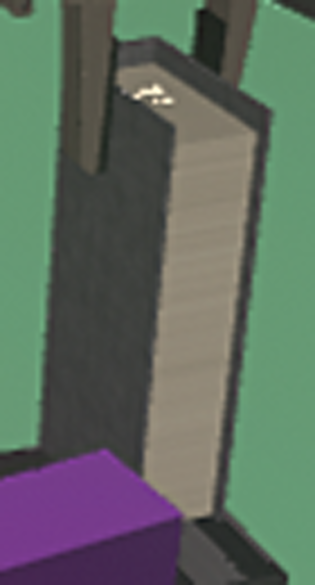

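View pics/w8.png

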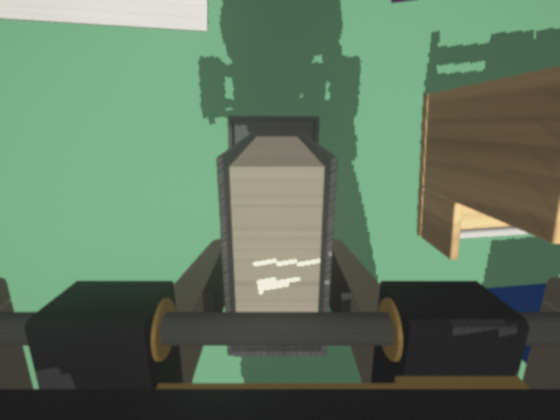

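The binder hangs upright (tilt about 1°), with its bottom at about z 0.040 and its centre about 9 mm forward of the tray centre. I'll shift it 8 mm and lower.

```bash

python3 -m handwheel '[[[0,0,0],0],[[0,-0.004,0],0],[[0,-0.004,0.003],0],[[0,0,0.007],0],[[0,0,0.007],0],[[0,0,0.007],0],[[0,0,0.004],0],[[0,0,0],0]]' 255 7; python3 see.py p18.png
```

```text
time_s: 19.38
eef_pos: [0.5999, 0.1589, 0.1604]
eef_rot: [2.03, -2.397, -0.001]
ft_force: [-0.4, -0.1, -3.3]
width: 0.543
t 19.38 pos [0.5999 0.1589 0.1604] toolx deg -99.46 shift [-0.0008  0.0082 -0.0596] F [-0.4 -0.1 -3.3] w 0.543
```

View pics/p18.png

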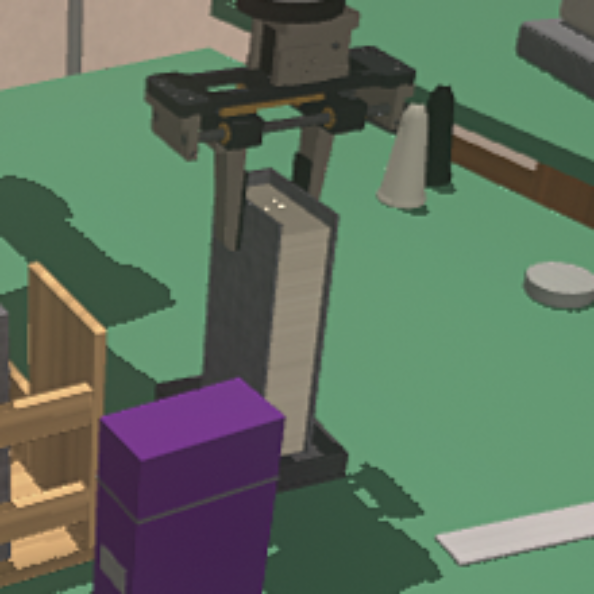

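Now inside the tray rim. I lower by small steps until the weight comes off.

```bash

python3 -m handwheel '[[[0,0,0.003],0],[[0,0,0.002],0],[[0,0,0],0]]';python3 -m handwheel '[[[0,0,0.002],0],[[0,0,0],0]]';python3 -m handwheel '[[[0,0,0.002],0],[[0,0,0],0]]' - 4;python3 see.py p19.png
```

```text
time_s: 19.8
eef_pos: [0.6001, 0.1589, 0.1556]
eef_rot: [2.03, -2.397, -0.0]
ft_force: [-0.4, -1.0, -3.5]
width: 0.543
time_s: 20.05
eef_pos: [0.6001, 0.1589, 0.1537]
eef_rot: [2.03, -2.397, -0.0]
ft_force: [-0.1, 0.8, -2.9]
width: 0.542
time_s: 20.3
eef_pos: [0.6001, 0.1589, 0.1517]
eef_rot: [2.03, -2.397, -0.0]
ft_force: [0.2, 0.2, -3.5]
width: 0.542
t 20.3 pos [0.6001 0.1589 0.1517] toolx deg -99.47 shift [-0.0007  0.0084 -0.0683] F [ 0.2  0.2 -3.5] w 0.542
```

View pics/p19.png

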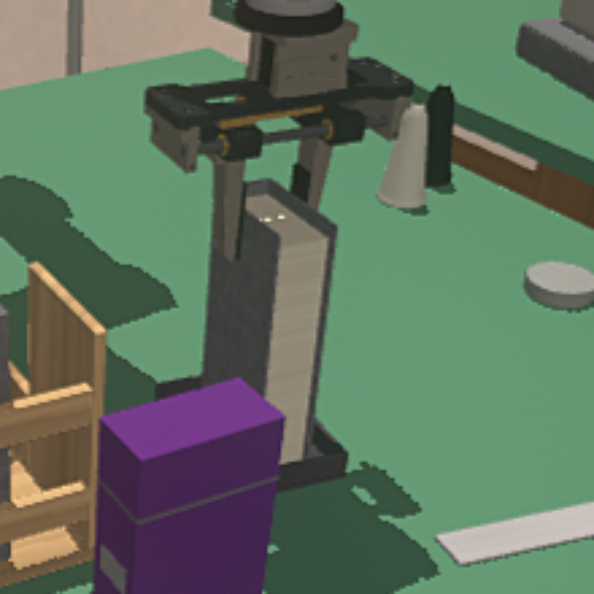

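```bash

for i in 1; do :; done; python3 -m handwheel '[[[0,0,0.001],0],[[0,0,0],0]]';python3 -m handwheel '[[[0,0,0.001],0],[[0,0,0],0]]';python3 -m handwheel '[[[0,0,0.001],0],[[0,0,0],0]]'; python3 - <<'E'
from up import *
s=manip.snapshot("scene"); cv2.imwrite("pics/z2.png",cv2.resize(s["color"][110:250,340:420],None,fx=4.2,fy=4.2,interpolation=cv2.INTER_CUBIC))
E
```

```text
time_s: 20.6
eef_pos: [0.6002, 0.1589, 0.1508]
eef_rot: [2.03, -2.397, -0.0]
ft_force: [-0.0, 0.2, -2.9]
width: 0.545
time_s: 20.85
eef_pos: [0.6002, 0.1589, 0.1498]
eef_rot: [2.03, -2.397, -0.0]
ft_force: [0.3, 0.2, -2.9]
width: 0.543
time_s: 21.1
eef_pos: [0.6002, 0.1589, 0.1488]
eef_rot: [2.03, -2.397, -0.0]
ft_force: [-0.0, -1.2, -3.0]
width: 0.544
```

View pics/z2.png

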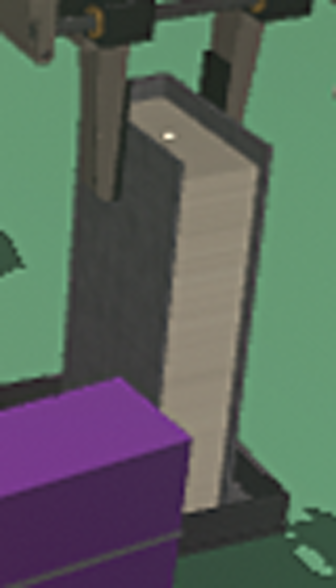

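```bash
python3 - <<'E'
from up import *
s=manip.snapshot("scene")
g=lambda p:np.array([(p[0]+.5)/4.2-.5+340,(p[1]+.5)/4.2-.5+110])
obs=[((.1,.025,.21),(270,148)),((.1,-.025,.21),(184,172)),((0,.025,.21),(164,74)),((.1,.025,0),(228,500))]
f=lambda q:np.concatenate([proj(s,[lp(*l,q[0],[.55+q[1],.167+q[2],q[3]])])[0]-g(p) for l,p in obs])
r=least_squares(f,[0,0,0,0]);print(np.degrees(r.x[0]),r.x[1:],f(r.x).round(1))
f2=lambda q:f([q[0],q[1],-0.0004+q[1]*-.166,q[2]])
r=least_squares(f2,[0,0,0]);print(np.degrees(r.x[0]),r.x[1:],f2(r.x).round(1))
E
python3 -m handwheel '[[[0,0,0.0015],0],[[0,0,0],0]]';python3 -m handwheel '[[[0,0,0.0015],0],[[0,0,0],0]]'
```

```text
1.495007538121183 [-0.01729198  0.02716819 -0.01435377] [ 0.1  0.5 -0.8 -1.3  1.5  0.6 -0.7  0.3]
0.25724436006200446 [0.01091121 0.00941294] [ 0.8  0.3 -1.2 -1.3  1.1 -1.4 -1.6  2.8]
time_s: 21.45
eef_pos: [0.6001, 0.1589, 0.1472]
eef_rot: [2.03, -2.397, -0.0]
ft_force: [-0.7, -0.6, -3.0]
width: 0.545
time_s: 21.7
eef_pos: [0.6001, 0.1589, 0.1457]
eef_rot: [2.03, -2.397, -0.0]
ft_force: [0.3, 0.0, -3.6]
width: 0.545
```

```bash

python3 -m handwheel '[[[0,0,0.0015],0],[[0,0,0],0],[[0,0,0],0]]';python3 -m handwheel '[[[0,0,0.0015],0],[[0,0,0],0],[[0,0,0],0]]';python3 -m handwheel '[[[0,0,0.0015],0],[[0,0,0],0],[[0,0,0],0]]'
```

```text
time_s: 22.08
eef_pos: [0.6006, 0.1589, 0.1447]
eef_rot: [-2.03, 2.397, -0.001]
ft_force: [-0.2, 0.5, -1.5]
width: 0.544
time_s: 22.45
eef_pos: [0.6015, 0.1588, 0.1444]
eef_rot: [-2.029, 2.395, -0.003]
ft_force: [1.2, -0.3, 5.7]
width: 0.545
time_s: 22.82
eef_pos: [0.6013, 0.1588, 0.1427]
eef_rot: [-2.029, 2.396, -0.003]
ft_force: [2.1, 0.2, 4.1]
width: 0.545
```

Contact: the force changed from -3.5 to about +5 N. I relieve it by 1.5 mm and look before opening.

```bash

python3 -m handwheel '[[[0,0,-0.0015],0],[[0,0,0],0],[[0,0,0],0]]' - 3;python3 see.py p20.png
```

```text
time_s: 23.2
eef_pos: [0.6001, 0.159, 0.1428]
eef_rot: [2.031, -2.397, -0.0]
ft_force: [0.7, 0.5, 2.5]
width: 0.545
t 23.2 pos [0.6001 0.159  0.1428] toolx deg -99.46 shift [-0.0006  0.0084 -0.0771] F [0.7 0.5 2.5] w 0.545
```

View pics/p20.png

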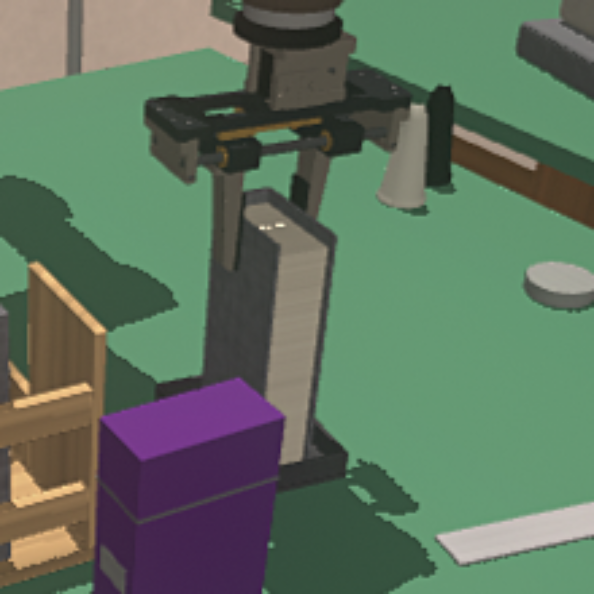

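It's standing in the tray. Open, check, then retreat straight up.

```bash

python3 -m handwheel '[[[0,0,0],0],[[0,0,0],0],[[0,0,0],0],[[0,0,0],0],[[0,0,0],0]]' 20;python3 see.py p21.png; python3 -m handwheel '[[[0,0,-0.01],0],[[0,0,-0.02],0],[[0,0,-0.04],0],[[0,0,-0.05],0],[[0,0,-0.04],0],[[0,0,0],0]]'; python3 - <<'E'
from rig import manip; import cv2
s=manip.snapshot("scene"); cv2.imwrite("pics/p22.png",s["color"])
s=manip.snapshot("wrist"); cv2.imwrite("pics/w22.png",s["color"])
E
```

```text
time_s: 23.88
eef_pos: [0.6002, 0.1589, 0.1429]
eef_rot: [2.031, -2.397, -0.0]
ft_force: [0.7, -0.1, 0.5]
width: 0.922
t 23.88 pos [0.6002 0.1589 0.1429] toolx deg -99.46 shift [-0.0007  0.0084 -0.0771] F [ 0.7 -0.1  0.5] w 0.922
time_s: 24.68
eef_pos: [0.6026, 0.1591, 0.3095]
eef_rot: [-2.025, 2.39, -0.01]
ft_force: [-0.4, -0.4, -0.3]
width: 0.921
```

View pics/p22.png

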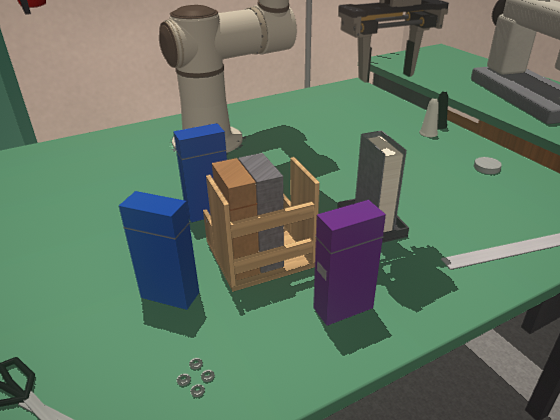

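View pics/w22.png

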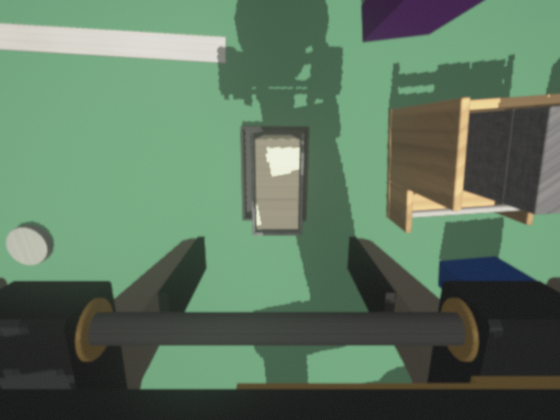

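The binder stands at (382,185) in the tray and both boxes are in place. I'll do one overlay check against an upright model on the tray floor.

```bash
python3 -m handwheel '[[[0,0.04,0],0],[[0,0.05,0],0],[[0,0.05,0],0],[[0,0,0],0]]' >/dev/null; python3 - <<'E'
from up import *
o=[]
for n,(u0,v0,w,h) in {"scene":(330,110,100,150),"top":(90,110,150,180)}.items():
  s=manip.snapshot(n); c=cv2.resize(s["color"][v0:v0+h,u0:u0+w],None,fx=3.2,fy=3.2)
  p0=np.array([.6019,.1593,.005])-.05*bx
  for a in(0,.1):
    for b in(-.025,.025):
      for z in (0,.21):
        u=(proj(s,[lp(a,b,z,0,p0)])[0]+.5-[u0,v0])*3.2; cv2.circle(c,(int(u[0]),int(u[1])),3,(0,0,255) if z else (255,0,0),-1)
  o.append(c)
H=max(x.shape[0] for x in o); cv2.imwrite("pics/fin.png",np.hstack([cv2.copyMakeBorder(x,0,H-x.shape[0],0,5,0) for x in o]))
E
```

```text
(no output)
```

View pics/fin.png

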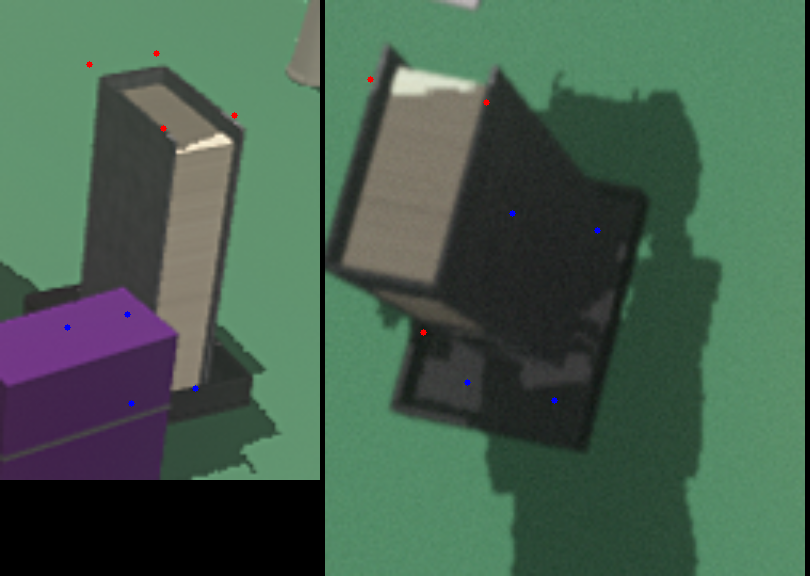

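```bash
python3 - <<'E'
from up import *
s=manip.snapshot("top"); cv2.imwrite("pics/ft.png",cv2.convertScaleAbs(cv2.resize(s["color"][115:260,85:215],None,fx=4.5,fy=4.1 if 0 else 4.5,interpolation=cv2.INTER_CUBIC)[:600],alpha=2.2,beta=10))
s=manip.snapshot("scene"); cv2.imwrite("pics/fs.png",cv2.convertScaleAbs(cv2.resize(s["color"][120:250,345:425],None,fx=4.5,fy=4.5,interpolation=cv2.INTER_CUBIC),alpha=1.7,beta=10))
E
```

View pics/ft.png

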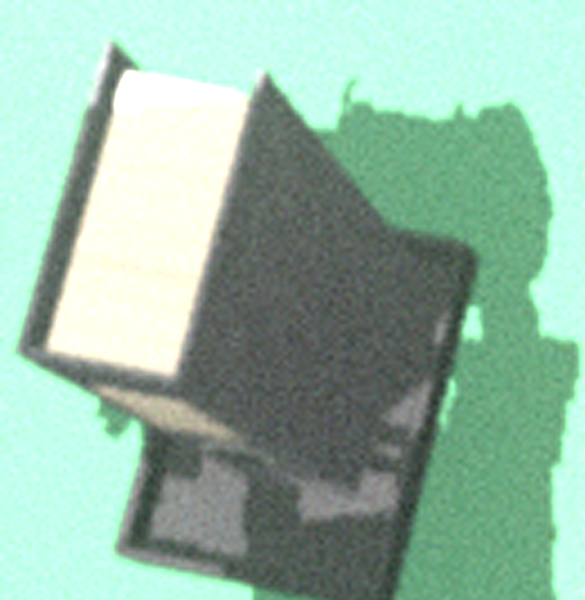

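View pics/fs.png

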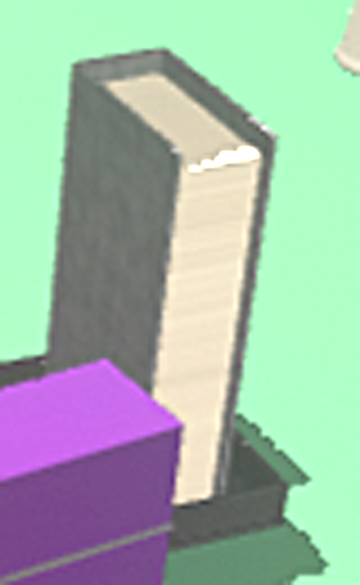

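```bash
cat > f6.py <<'E'
from h import *
from rig import manip
from scipy.optimize import least_squares
sc=manip.snapshot("scene");tp=manip.snapshot("top")
g=lambda p,k,u0,v0:np.array([(p[0]+.5)/k-.5+u0,(p[1]+.5)/k-.5+v0])
O=[(tp,(.05,.025,.21),g((113,45),4.5,85,115)),(tp,(.05,-.025,.21),g((266,75),4.5,85,115)),(tp,(-.05,.025,.21),g((20,350),4.5,85,115)),(tp,(-.05,-.025,.21),g((182,388),4.5,85,115)),
(sc,(.05,.025,.21),g((275,135),4.5,345,120)),(sc,(.05,-.025,.21),g((182,157),4.5,345,120)),(sc,(-.05,.025,.21),g((165,50),4.5,345,120)),(sc,(-.05,-.025,.21),g((75,64),4.5,345,120)),(sc,(.05,.025,0),g((222,490),4.5,345,120)),(sc,(.05,-.025,0),g((170,502),4.5,345,120))]
def f(q): Rm=R.from_rotvec(q[:3]); return np.concatenate([proj(d,[Rm.apply(l)+q[3:]])[0]-o for d,l,o in O])
r=least_squares(f,[0,0,-.165,.6,.16,.005],loss='soft_l1');q=r.x
M=R.from_rotvec(q[:3]).as_matrix();print(M.round(3),q[3:].round(4),"zaxis tilt deg",np.degrees(np.arccos(M[2,2])),"yaw",np.degrees(np.arctan2(M[1,0],M[0,0])));print(f(q).round(1))
t=np.radians(-9.455); bx=np.array([np.cos(t),np.sin(t),0]); by=np.array([-np.sin(t),np.cos(t),0])
for l in [(-.05,-.025,0),(-.05,.025,0),(.05,-.025,0),(.05,.025,0),(0,0,.21)]:
  P=M@np.array(l)+q[3:]; dd=P-[.6019,.1593,0]; print(l,"tray",(dd@bx).round(4),(dd@by).round(4),"z",P[2].round(4))
E
python3 f6.py
```

```text
[[ 0.987  0.144  0.064]
 [-0.137  0.984 -0.113]
 [-0.08   0.103  0.991]] [0.6048 0.1787 0.0065] zaxis tilt deg 7.491077340398384 yaw -7.874137710508931
[-2.  -0.7  1.   0.3 -2.3  0.7  0.8 -0.2  1.2  0.4 -0.5  2.2 -0.1 -3.9
 -1.2 -1.1  4.5  0.2 -3.5  4.3]
(-0.05, -0.025, 0) tray -0.0497 -0.0066 z 0.0079
(-0.05, 0.025, 0) tray -0.0506 0.0431 z 0.013
(0.05, -0.025, 0) tray 0.05 -0.0039 z -0.0001
(0.05, 0.025, 0) tray 0.049 0.0459 z 0.005
(0, 0, 0.21) tray 0.0169 -0.0016 z 0.2147
```

```bash
sed -i 's/^def f(q)/O=O[:8]\ndef f(q)/' f6.py; python3 f6.py
```

```text
[[ 0.986  0.165  0.011]
 [-0.166  0.986  0.031]
 [-0.006 -0.033  0.999]] [0.6161 0.1486 0.0027] zaxis tilt deg 1.9092095314216102 yaw -9.53327883044714
[-0.6 -0.7  0.9 -0.7 -0.6  1.6  0.1  0.3  0.9  1.5 -0.9 -0.1  0.3  0.1
 -0.8 -0.2]
(-0.05, -0.025, 0) tray -0.0342 -0.0332 z 0.0038
(-0.05, 0.025, 0) tray -0.0342 0.0168 z 0.0022
(0.05, -0.025, 0) tray 0.0658 -0.0333 z 0.0032
(0.05, 0.025, 0) tray 0.0658 0.0167 z 0.0016
(0, 0, 0.21) tray 0.0171 -0.0014 z 0.2126
```

The fit on the top corners shows the binder upright, with its top at z 0.213 (it should be 0.215). Its footprint in tray coordinates is -34 to +66 mm in x and about -33 to +17 mm in y, inside the ±70 by ±47.5 mm interior. The earlier fit that disagreed used lower points hidden by the tray wall. One look at the whole scene, then I hand in.

```bash
python3 - <<'E'
from rig import manip; import cv2
from h import *
to(.6,.16)
s=manip.snapshot("top"); cv2.imwrite("pics/last.png",s["color"])
print(manip.close_job())
E
```

```text
t 25.68 pos [0.4628 0.1817 0.3026] toolx deg -99.5 shift [-1.300e-03 -1.389e-01 -1.000e-04] F [-0.   0.1 -0. ] w 0.92
the job is handed in; nothing more can be done
None
```

View pics/last.png

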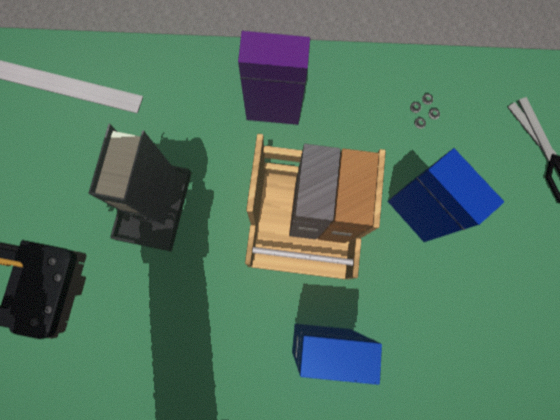

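The binder is standing upright in the tray, and the job was handed in at about 25.7 s. I tipped it from behind its top edge until it leaned by itself on the front bar, and backed off. I then gripped it, lifted it out, and let it turn upright under a light grip before setting it in the tray.

**Last checks:**
- **Binder:** it stands on the tray floor with its top at z about 0.213 m, against 0.215 expected. It sits about 16 mm off centre towards the tray's far end, leaving about 4 mm to that wall.
- **Boxes:** the grey and brown boxes are where they started in the rack.
- **Robot:** the gripper is clear of everything and reads about 0 N. The highest force shown at the end of a move was about 6 N, as the binder touched the tray floor.

**What failed or disagreed:**
- **Fingertip height:** the fingertips were about 31 mm higher than the reported TCP. My first hook therefore passed over the binder without touching it, and I corrected for that afterwards.
- **Pose fits:** a first pose fit after placing showed a 7.5° tilt, but it used lower corners hidden by the tray wall. Refitting on the top corners gave 1.9°, mostly sideways and about the size of the fit's error.

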